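Unlock the wooden craft case, prop its lid on the folding stay and pack it

TASK

Get the wooden case ready and pack it: slide the safety catch on its front fully aside, press the release button it covered right in, then raise the lid until it stands nearly upright and push the folding stay on its left side straight and past centre until it locks, so that the lid stays up unaided. Then lay every short dowel and paint tube that is on the bench (two to four of them) flat inside the case, and leave it open with the catch aside and the stay locked. Leave the sanding block, the tape roll and the paint tin beside them where they are.

Things in the scene. Friction and masses are not known exactly. Their poses are not given: they have to be found in the camera images.
- case_floor (a point): centre of the inner floor of the wooden case, 8 mm above the bench. The case is fixed; outside 160 mm (x) by 250 mm (y), 80 mm high walls 8 mm thick, inside 144 x 234 mm; 96 mm high with the lid shut. Axes: x from the case's front (facing the robot) to its hinge side, y to its left side, z up. A steel lock housing stands out 52 mm from the front, y = -12 to +104 mm, 62 mm high.
- lid_hinge (a point): middle of the lid's hinge line, which runs along the case's y on the far top edge of the case: 80 mm behind the case's centre, 80 mm above the bench. Axes as the case's.
- catch_grip (a point): middle of the upright fin of the safety catch, 90 mm above the bench: a steel fin 10 mm thick (along the case's y), 30 mm long (x), its top 100 mm above the bench, on a 42 x 40 mm cover plate (plate top 75 mm above the bench) that hides the button on the lock housing. Axes as the case's.
- safety_catch (a joint): travel of the catch in m along the case's +y (to the case's left): 0 covers the button, 0.05 is fully open; it stays where it is left, friction about 1.5 N.
- button_top (a point): centre of the top of the round black release button, 25 mm across, on top of the lock housing, 106 mm in front of the case's centre; 70 mm above the bench when out, under the catch's plate. Press it straight down.
- release_button (a joint): travel of the button in m: 0 out, 0.006 right in; it needs about 3 N and stays in once pressed. Right in, it frees the lid; until then the lid is bolted shut.
- lid_tab (a point): grip point of the dark steel pull tab that stands out 45 mm from the lid's front edge, right of the lock: 30 mm out from the edge, 190 mm from the hinge line, at the height of the lid board. The tab is 16 mm thick along the case's y and 14 to 20 mm high; pinched along y it can turn between the fingers as the lid swings. Axes of the lid, equal to the case's when shut.
- lid (a joint): angle of the lid in rad: 0 shut, growing as its front edge swings up and back. The lid weighs 0.35 kg. The stay allows at most about 1.47, where it is straight. Hinge friction lets the lid rest where it is left above about 1.3; lower down it falls shut.
- stay_knob (a point): middle of the free part of the dark steel pin at the elbow of the folding stay, beyond the left side of the case and lid; the pin lies along the case's y, 14 mm thick (20 mm at its outer end), and reaches 20 mm either side of this point. With the lid raised to 1.38 it is some 128 mm above the bench and the stay is bent to the front of the case.
- stay (a joint): angle at the elbow of the stay in rad: 0 folded (lid shut), 1.99 with its two 63 mm links in line, 2.24 at its stop past centre, where it is locked. With the lid left at 1.38 it is some 0.45 short of straight; push the pin to the back of the case (case +x) about 22 mm, with under 10 N, to the stop; this lifts the lid the last bit.
- dowel_1_mid (a point): middle of a short brown wooden dowel, 97 mm long (along its y axis) and 20 mm thick, lying on the bench, its middle 10 mm up; None if absent.
- dowel_2_mid (a point): middle of a short brown wooden dowel, 97 mm long (along its y axis) and 20 mm thick, lying on the bench, its middle 10 mm up; None if absent.
- tube_1_mid (a point): middle of the body of a half-squeezed white paint tube with a dark cap, lying on the bench; 91 mm long along its y axis (from 56 mm on the cap side, -y, to 35 mm on the flat end, +y), 31 mm wide (x) at most, body about 26 mm across where gripped, 21 mm high, this point 10.5 mm up; None if absent.
- tube_2_mid (a point): middle of the body of a half-squeezed white paint tube with a dark cap, lying on the bench; 91 mm long along its y axis (from 56 mm on the cap side, -y, to 35 mm on the flat end, +y), 31 mm wide (x) at most, body about 26 mm across where gripped, 21 mm high, this point 10.5 mm up; None if absent.
- sand_block: cork sanding block, 58 x 105 x 34 mm; leave alone. Origin at the centre of its underside.
- masking_tape: roll of masking tape, 98 mm across, 25 mm high, lying flat; leave alone. Origin at the centre of its underside.
- tin_green: paint tin with a red label and green paint on its lid, standing near the dowels and tubes, 77 mm across, 78 mm high; leave alone. Origin at the centre of its underside.

How it is judged:
On the way, in this order (a step that is already met when the one before it is completed fails the run):
1. the safety catch is slid fully aside (over 42 mm) (value of joint safety_catch above 0.042 m), for 0.2 s.
2. the release button is pressed right in (over 5 mm) (value of joint release_button above 0.005 m), for 0.1 s.
3. the lid is raised to nearly upright (over 1.25 rad) (value of joint lid above 1.25 rad), for 0.2 s.
4. the folding stay is locked past centre (over 0.08 rad past straight) with the lid up (value of joint lid above 1.35 rad and value of joint stay above 2.067 rad), for 0.3 s.
5. every dowel and tube present lies flat inside the case (x of dowel_1_mid in the frame of case_floor between -0.07 and 0.07 m and y of dowel_1_mid in the frame of case_floor between -0.115 and 0.115 m and z of dowel_1_mid in the frame of case_floor between 0 and 0.055 m and angle between each of dowel_1_mid, dowel_2_mid, tube_1_mid, tube_2_mid's own y axis and vertical above 1.2 rad and x of dowel_2_mid in the frame of case_floor between -0.07 and 0.07 m and y of dowel_2_mid in the frame of case_floor between -0.115 and 0.115 m and z of dowel_2_mid in the frame of case_floor between 0 and 0.055 m and x of tube_1_mid in the frame of case_floor between -0.07 and 0.07 m and y of tube_1_mid in the frame of case_floor between -0.115 and 0.115 m and z of tube_1_mid in the frame of case_floor between 0 and 0.055 m and x of tube_2_mid in the frame of case_floor between -0.07 and 0.07 m and y of tube_2_mid in the frame of case_floor between -0.115 and 0.115 m and z of tube_2_mid in the frame of case_floor between 0 and 0.055 m), for 0.2 s.
At the end, for the whole second after the job is handed in: Lid up (over 1.35 rad), stay locked (joint over 2.07), catch still aside (over 35 mm); every dowel and tube present at rest inside the case, its middle within the walls and under 55 mm above the inner floor, its long axis within 20 degrees of level (all of step 4 and all of step 5 and value of joint safety_catch above 0.035 m and linear speed of each of dowel_1, dowel_2, tube_1, tube_2 below 0.03 m/s); the robot touches nothing.
It fails at once if the sanding block is moved over 30 mm (distance of sand_block from where it was at the start of the episode above 0.03 m).
It fails at once if the tape roll is moved over 30 mm (distance of masking_tape from where it was at the start of the episode above 0.03 m).
It fails at once if the paint tin is moved over 30 mm (distance of tin_green from where it was at the start of the episode above 0.03 m).
Of dowel_1, dowel_2, tube_1, tube_2 only 2 to 4 are there at a start; the rules pass over those that are not, and their reading is None.
At some moment in a run one of tube_1, tube_2 may be knocked a few centimetres aside while the robot is not near it.
Once in a run the grip may slacken for a moment while it holds something.
It also fails if it takes over 210 s, if anything falls off the work surface, if the arm or the gripper's body presses on something with over 40 N, if the wrist force passes 120 N, or if a joint passes its speed limit or range.

ROBOT

A 7-joint arm with a two-finger parallel gripper is mounted at the origin on a cart in front of the work surface, level with it; the furniture and walls round the work are solid. World frame = base frame: x ahead of the robot, y to its left, z up, the work surface at z = 0. Lengths are in m, angles in rad, forces in N, time in s.
With the tool pointing down it reaches from about 0.425 to 0.875 m from the base axis. Payload 8.4 kg.
Tool frame: the origin (TCP) lies midway between the tips of the shut fingers; the grasp point (between the pads) lies 19 mm behind it; z points along the fingers, y is the direction in which the jaws open and shut (so a half turn about z gives the same grasp; the last joint's range is limited). The gripper opens to 87 mm and grips with 3 to 60 N. Pads are 19 mm wide; open, the fingers measure 117 mm over their backs; the gripper's body (75 mm by 190 mm) begins 51 mm behind the grasp point.
Start: joints at [1.184, 0.333, 0.04, 1.465, -0.013, 1.343, -0.059], TCP at [0.184, -0.623, 0.223] pointing down, gripper open.
Joint ranges: [-2.58, 2.58], [-0.38, 2.09], [-1.3, 1.39], [0.25, 2.4], [-1.5, 4.64], [0.08, 2.09], [-2.65, 2.65]. Speed limits (rad/s): [2.22, 2.22, 2.79, 2.79, 3.14, 3.14, 3.14].

INTERFACE

Orientations are given as a unit quaternion [w, x, y, z].
In Python, from bench import telemetry, eyes, ticket, spotter gives the robot as it stands. The module is installed in compiled form; this text tells all that it offers.
- The arm moves only by the tool apply_moves, never from a script. Its argument "plan" is a list of rows, each an object of numbers: "wx", "wy", "wz": the turn, a rotation vector about the tool's x, y, z in rad; "dx", "dy", "dz": the shift along the tool's x, y, z in cm; "grip": the opening, from 0 (shut) to 1 (fully open). In form: [{"wx": .., "wy": .., "wz": .., "dx": .., "dy": .., "dz": .., "grip": ..}, ...]. A call has 1 to 20 rows; each row shifts and turns the commanded pose from where the row before left it, along the tool's axes as they then stand; what a row does not reach is not made up. A row lasts 1/10 s, in which the tool goes at most 50 mm and 8.59 degrees, less where a joint would pass 70% of its speed; a pose out of reach is approached as far as the arm can. A call is refused whole if a number of a shift passes 5 or a number of a turn 0.15, either way. A call with a gripper value outside its range is refused whole. The fingers move at their own pace and stop on an object; "grip_force" is the grip in N (left out, the last holds). Time passes only in rows, so rows that do not move let the fingers close. It gives the time, the measured TCP pose, the force and the opening at its end, in the units of the state.
- telemetry.get_obs(): the state, without advancing time (a new reading comes with each control period).
- eyes.capture(name): name is "scene" or "top" or "wrist"; returns the picture (480x640x3 uint8, red, green, blue); there is no depth.
- eyes.get_calibration(name): a dict with "fx", "fy", "cx", "cy" (pixels), "k1" (the pictures are not rectified: a ray, as slopes to the right and down, at radius r is drawn at 1 + k1 r^2 times it, then the intrinsics apply), "world_to_cam" (4x4, takes a point from world to camera coordinates); the wrist camera has in their place "mount" (4x4, takes a point from camera to tool coordinates, whose origin is the TCP and whose axes are the flange's). Camera axes: x right, y down, z forward; pixel columns grow to the right and rows downward; lengths in m; the calibration is good to about 2 mm. A picture is of the moment at which its call begins: read the wrist's pose just before it. get_calibration takes no time and is no camera call.
- ticket.close_job(): hands the job in, once; it reports no verdict.
Trained networks look in the newest picture that a camera, given by its name, has taken for a name from the list of things; names that differ only in an ending like _2 or _b are one class to them, and where a whole thing is asked for, a point or a joint stands for the part that bears it (a point fixed in the world has none). Each returns a list of dicts, best first, with "p" (0 to 1); they miss things now and then, are a little off and sometimes report something else, mostly with a low value. They report only what shows in the picture. A call takes as long as a camera call.
- spotter.spot_in(label, camera): "centre" ([x, y, z] in m, in world coordinates, good to about 4 mm: the middle of the surface that is visible of it).
- spotter.tip_of(label, camera): "centre" ([x, y, z] in m, in world coordinates, good to about 4 mm: a listed point, or the origin of a listed thing).
The state is a dict: "time_s": time; "joint_pos": joint angles; "joint_velocities": joint speeds; "tau": joint torques, N m; "position": TCP position; "orientation": TCP orientation; "ft_force": force on the tool from outside, world axes, zero at the start; "torque": the same for the moment, N m; "finger_gap": finger opening in m.
Only numpy, scipy, OpenCV 4.12 (cv2) and the standard library are available. Lean on these libraries where they do the work, as an engineer would, in place of code of your own. Each camera call takes 0.05 s, during which the arm holds its last target.

## Working session

There is one attempt and no reset: what is moved stays moved. The work goes in short steps, Python scripts to look and compute and a tool call to move; the robot and the scene stay as the last step left them, time stands still between calls to the robot, and variables do not carry over. Pictures are saved under pics/ and viewed, and the job is handed in when it is done.

Besides the shell and the picture viewer there is one more tool, called after "Request:" as name(argument=value, ...), one argument or row to a line, values as JSON. apply_moves: Moves the arm, as the interface text tells. Its arguments: {"type":"object","properties":{"plan":{"type":"array","items":{"type":"object","properties":{"wx":{"type":"number"},"wy":{"type":"number"},"wz":{"type":"number"},"dx":{"type":"number"},"dy":{"type":"number"},"dz":{"type":"number"},"grip":{"type":"number"}}}},"grip_force":{"type":"number"}},"required":["plan"]}

```bash
mkdir -p pics; ls; cat > h.py <<'E'
import numpy as np,cv2
from bench import telemetry,eyes,ticket,spotter
from scipy.spatial.transform import Rotation as R
def st():
    o=telemetry.get_obs();return o
def rot(o):
    q=o["orientation"];return R.from_quat([q[1],q[2],q[3],q[0]])
def snap(n,f):
    im=eyes.capture(n);cv2.imwrite(f"pics/{f}.png",im[:,:,::-1]);return im
def W2C(n,o=None):
    c=eyes.get_calibration(n)
    if n!="wrist":return c,np.array(c["world_to_cam"])
    T=np.eye(4);T[:3,:3]=rot(o).as_matrix();T[:3,3]=o["position"]
    return c,np.linalg.inv(T@np.array(c["mount"]))
def proj(n,p,o=None):
    c,M=W2C(n,o);q=M@np.append(p,1);a,b=q[0]/q[2],q[1]/q[2];s=1+c["k1"]*(a*a+b*b)
    return c["cx"]+c["fx"]*a*s,c["cy"]+c["fy"]*b*s
def unproj(n,u,v,z,o=None):
    c,M=W2C(n,o);x,y=(u-c["cx"])/c["fx"],(v-c["cy"])/c["fy"];a,b=x,y
    for _ in range(20):
        s=1+c["k1"]*(a*a+b*b);a,b=x/s,y/s
    Mi=np.linalg.inv(M);d=Mi[:3,:3]@[a,b,1];o0=Mi[:3,3]
    return o0+d*(z-o0[2])/d[2]
E
python3 - <<'E'
from h import *
o=st();print(o)
for n in("scene","top","wrist"):
    snap(n,n+"0");c=eyes.get_calibration(n);print(n,c)
for n in("scene","top"):
  for l in("case_floor","lid_hinge","catch_grip","lid_tab","stay_knob","dowel_1_mid","tube_1_mid","sand_block","masking_tape","tin_green"):
    try:print(n,l,[(np.round(d["centre"],3).tolist(),round(d["p"],2)) for d in spotter.tip_of(l,n)])
    except Exception as e:print(n,l,e)
E
```

```text
pics
{'time_s': 0.0, 'joint_pos': array([ 1.18380349,  0.33392097,  0.0398927 ,  1.46626555, -0.01339638,
        1.34328823, -0.05850571]), 'joint_velocities': array([-1.69665989e-03,  7.99060889e-04, -1.69152674e-03,  3.75796545e-04,
       -2.33098062e-03, -5.86435007e-04, -2.33163642e-05]), 'tau': array([ 1.20321019e-03, -6.56357932e+01,  1.33576635e+00, -4.03812075e+01,
       -5.98130026e-02,  4.48281225e-02,  1.62456085e-04]), 'position': array([ 0.18432164, -0.62283499,  0.22165583]), 'orientation': array([-7.88845012e-04,  9.89667300e-01,  1.43380548e-01, -1.74870999e-04]), 'ft_force': array([-0.14213194, -0.42514419, -0.65056076]), 'torque': array([-0.02175977, -0.01291419, -0.01269845]), 'finger_gap': 0.08717194220304933}
scene {'fx': 549.2162280254406, 'fy': 549.2162280254406, 'cx': 320.0731056141466, 'cy': 244.4223644052919, 'k1': 0.05942129134964634, 'world_to_cam': array([[-0.89881365, -0.43831317,  0.0039479 ,  0.39961169],
       [-0.38435291,  0.78376776, -0.4878329 ,  0.47568802],
       [ 0.21072935, -0.43998826, -0.8729281 ,  1.02001181],
       [ 0.        ,  0.
[... 1255 characters left out ...]
26, -0.351, 0.003], 0.47)]
scene tube_1_mid [([0.458, -0.366, 0.011], 0.72)]
scene sand_block [([0.758, -0.169, -0.0], 0.83), ([0.724, -0.351, -0.003], 0.51)]
scene masking_tape [([0.722, -0.352, 0.0], 0.83)]
scene tin_green [([0.578, -0.53, -0.002], 0.74)]
top case_floor []
top lid_hinge [([0.676, -0.156, 0.077], 0.57)]
top catch_grip [([0.502, -0.086, 0.087], 0.6)]
top lid_tab [([0.477, -0.172, 0.085], 0.94)]
top stay_knob [([0.637, 0.035, 0.024], 0.68)]
top dowel_1_mid [([0.575, -0.527, 0.001], 0.65)]
top tube_1_mid [([0.458, -0.363, 0.01], 0.84)]
top sand_block [([0.753, -0.168, -0.0], 0.89)]
top masking_tape [([0.723, -0.349, -0.0], 0.85)]
top tin_green [([0.575, -0.525, -0.002], 0.56)]
```

View pics/scene0.png

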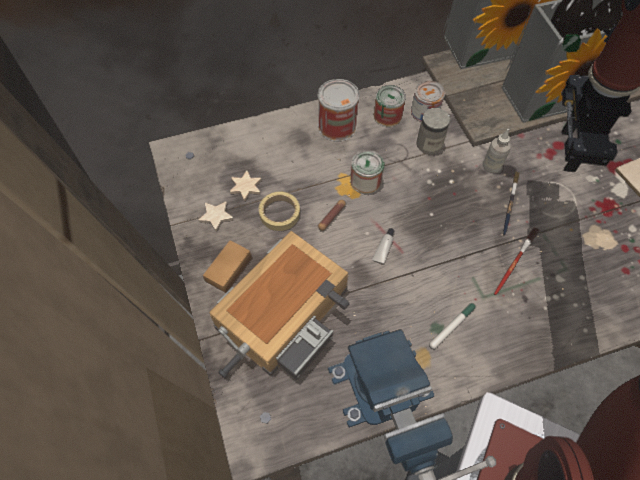

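View pics/top0.png

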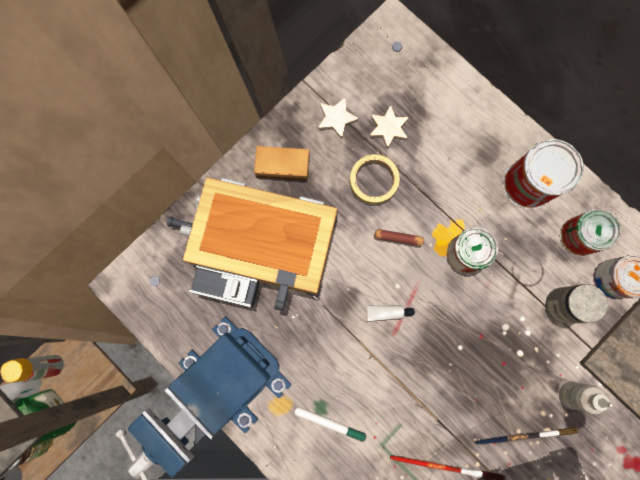

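View pics/wrist0.png

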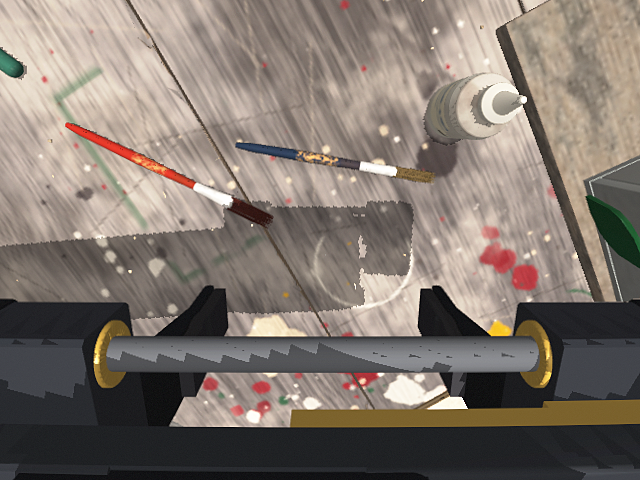

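```bash
python3 - <<'E'
from h import *
a=cv2.imread("pics/top0.png")[130:330,140:440];cv2.imwrite("pics/topz.png",cv2.resize(a,(800,533),interpolation=cv2.INTER_CUBIC))
a=cv2.imread("pics/scene0.png")[140:390,190:440];cv2.imwrite("pics/scenez.png",cv2.resize(a,(600,600),interpolation=cv2.INTER_CUBIC))
E
```

```text
(no output)
```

View pics/topz.png

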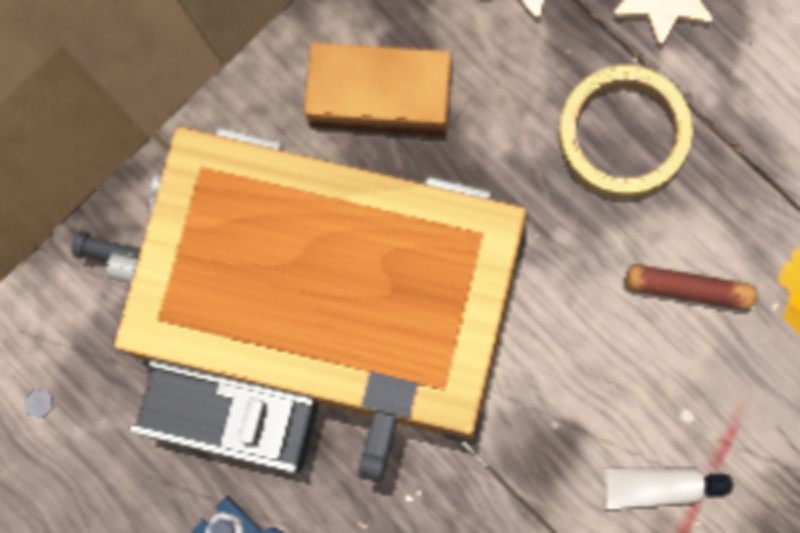

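View pics/scenez.png

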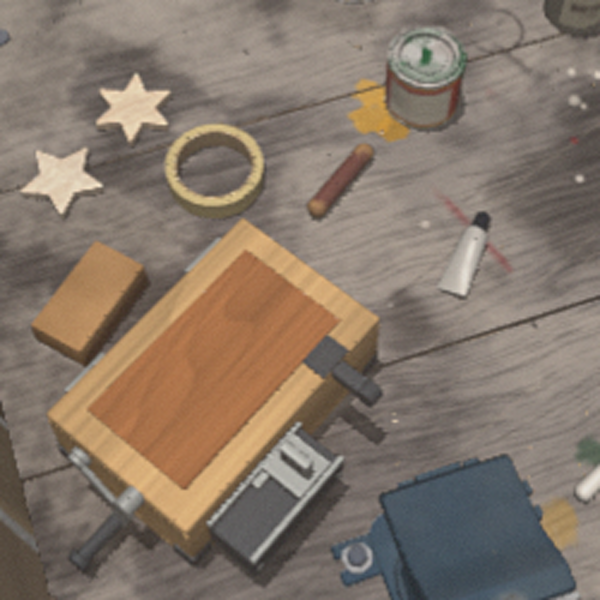

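```bash
cat >> h.py <<'E'
def case():
    d=np.load("case.npy");return d
def c2w(p):
    x,y,a=case();c,s=np.cos(a),np.sin(a);p=np.asarray(p,float)
    return np.array([x+c*p[0]-s*p[1],y+s*p[0]+c*p[1],p[2]])
E
python3 - <<'E'
from h import *
from scipy.optimize import least_squares
tz=lambda u,v:(140+u/2.6667,130+v/2.6667)
sz=lambda u,v:(190+u/2.4,140+v/2.4)
T=[tz(177,128),tz(525,208),tz(473,435),tz(116,347)]
S=[sz(52,412),sz(243,220),sz(379,320),sz(192,528)]
C=[(.08,.125,.096),(.08,-.125,.096),(-.08,-.125,.096),(-.08,.125,.096)]
W=np.array([unproj("top",*t,.096) for t in T]);print(W.round(4))
print([np.linalg.norm(W[i]-W[(i+1)%4]).round(4) for i in range(4)])
W2=np.array([unproj("scene",*t,.096) for t in S]);print(W2.round(4))
print([np.linalg.norm(W2[i]-W2[(i+1)%4]).round(4) for i in range(4)])
def f(p):
    np.save("case.npy",p);return np.concatenate([np.r_[c2w(c)[:2]-w[:2],c2w(c)[:2]-v[:2]] for c,w,v in zip(C,W,W2)])
r=least_squares(f,[.6,-.14,0.2]);print(r.x,(r.fun*1000).round(1));np.save("case.npy",r.x)
for n,p in dict(catch=(-.106,0,.09),tab=(-.11,0,.088),hinge=(.08,0,.08)).items():print(n,c2w(p))
x,y,a=r.x
def w2c(p):
    d=np.array(p[:2])-[x,y];c,s=np.cos(a),np.sin(a);return [c*d[0]+s*d[1],-s*d[0]+c*d[1],p[2]]
for p in([0.499,-0.085,0.093],[.502,-.086,.087],[.477,-.172,.085],[.482,-.168,.092],[.635,.036,.026]):print(np.round(w2c(p),4))
# fin top ends and tab end in topz
for u,v,z in((262,402,.1),(247,448,.1),(382,400,.09),(370,478,.09),(635,275,.01),(750,298,.01),(608,488,.01),(732,485,.01)):
    p=unproj("top",*tz(u,v),z);print(p.round(4),np.round(w2c(p),4))
for u,v,z in((317,210,.01),(370,150,.01),(455,290,.01),(485,215,.01)):
    p=unproj("scene",*sz(u,v),z);print("S",p.round(4))
E
```

```text
[[ 0.7034 -0.0328  0.096 ]
 [ 0.6457 -0.2716  0.096 ]
 [ 0.4917 -0.2356  0.096 ]
 [ 0.552   0.0042  0.096 ]]
[np.float64(0.2457), np.float64(0.1581), np.float64(0.2473), np.float64(0.1559)]
[[ 0.7012 -0.0323  0.096 ]
 [ 0.6444 -0.2664  0.096 ]
 [ 0.4924 -0.2291  0.096 ]
 [ 0.5495  0.0035  0.096 ]]
[np.float64(0.2409), np.float64(0.1565), np.float64(0.2395), np.float64(0.1558)]
[ 0.59753589 -0.13251749 -0.2391259 ] [ 1.4  2.7  3.7  2.3 -0.  -1.3  1.3 -6.5 -1.5  0.6 -2.2 -5.9 -2.6  3.7
 -0.1  4.4]
catch [ 0.49455208 -0.10741102  0.09      ]
tab [ 0.4906659 -0.1064636  0.088    ]
hinge [ 0.67525953 -0.15146576  0.08      ]
[-0.107   0.0228  0.093 ]
[-0.1038  0.0226  0.087 ]
[-0.1078 -0.0669  0.085 ]
[-0.1038 -0.0618  0.092 ]
[-0.0035  0.1726  0.026 ]
[ 0.5141 -0.0954  0.1   ] [-0.0899  0.0163  0.1   ]
[ 0.4837 -0.086   0.1   ] [-0.1217  0.0182  0.1   ]
[ 0.5158 -0.1744  0.09  ] [-0.0695 -0.0601  0.09  ]
[ 0.4638 -0.1668  0.09  ] [-0.1218 -0.0649  0.09  ]
[ 0.6136 -0.3543  0.01  ] [ 0.0682 -0.2116  0.01  ]
[ 0.596  -0.4381  0.01  ] [ 0.0708 -0.2973  0.01  ]
[ 0.458  -0.3316  0.01  ] [-0.0885 -0.2264  0.01  ]
[ 0.4598 -0.4207  0.01  ] [-0.0655 -0.3126  0.01  ]
S [ 0.611 -0.352  0.01 ]
S [ 0.5938 -0.4389  0.01  ]
S [ 0.4547 -0.33    0.01  ]
S [ 0.4607 -0.4193  0.01  ]
```

```bash
cat >> h.py <<'E'
def delta(p,yaw=None,pitch=0,o=None):
    """needed tool-frame shift cm and rotvec to reach tool-down pose (tool x at world yaw), pitch about tool y"""
    o=o or st();r=rot(o);d=r.inv().apply(np.array(p)-o["position"])*100
    out=[d.round(2)]
    if yaw is not None:
        T=R.from_matrix(np.array([[np.cos(yaw),np.sin(yaw),0],[np.sin(yaw),-np.cos(yaw),0],[0,0,-1]]).astype(float))*R.from_euler("y",pitch)
        rv=(r.inv()*T).as_rotvec();out.append(rv.round(4));out.append(((T.inv()).apply(np.array(p)-o["position"])*100).round(2))
    return out
def rep(o=None):
    o=o or st();print("t",round(o["time_s"],2),"p",o["position"].round(4),"x",rot(o).as_matrix()[:,0].round(3),"z",rot(o).as_matrix()[:,2].round(3),"gap",round(o["finger_gap"],4),"F",o["ft_force"].round(1),"j",o["joint_pos"].round(2))
E
python3 - <<'E'
from h import *
rep();t=c2w((-.106,.020,.16));print(t);print(delta(t,-.239))
E
```

```text
t 1.15 p [ 0.1845 -0.6232  0.2225] x [0.959 0.284 0.   ] z [ 0.  0. -1.] gap 0.087 F [ 0.1  0.  -0.1] j [ 1.18  0.33  0.04  1.47 -0.01  1.34 -0.06]
[ 0.49928915 -0.08798011  0.16      ]
[array([ 45.38, -42.39,   6.26]), array([-0.    , -0.    ,  0.5267]), array([ 17.92, -59.46,   6.25])]
```

Request:
apply_moves(
  plan=[
    {"wz":0.13,"grip":0.5},
    {"wz":0.13},
    {"wz":0.13},
    {"wz":0.137},
    {"dx":1.28,"dy":-4.25},
    {"dx":1.28,"dy":-4.25},
    {"dx":1.28,"dy":-4.25},
    {"dx":1.28,"dy":-4.25},
    {"dx":1.28,"dy":-4.25},
    {"dx":1.28,"dy":-4.25},
    {"dx":1.28,"dy":-4.25},
    {"dx":1.28,"dy":-4.25},
    {"dx":1.28,"dy":-4.25},
    {"dx":1.28,"dy":-4.25},
    {"dx":1.28,"dy":-4.25},
    {"dx":1.28,"dy":-4.25},
    {"dx":1.28,"dy":-4.25},
    {"dx":1.28,"dy":-4.25},
  ],
  grip_force=20,
)

```text
validation failed for argument at $.pl...
```

```bash
python3 - <<'E'
from h import *
o=st();rep(o);print(delta(c2w((-.106,.020,.16)),-.239))
snap("wrist","w1")
o=st()
for y in (.015,.025):
  for x in(-.121,-.091):print(proj("wrist",c2w((x,y,.1)),o))
E
```

```text
t 1.15 p [ 0.1845 -0.6232  0.2225] x [0.959 0.284 0.   ] z [ 0.  0. -1.] gap 0.087 F [ 0.1  0.  -0.1] j [ 1.18  0.33  0.04  1.47 -0.01  1.34 -0.06]
[array([ 45.38, -42.39,   6.26]), array([-0.    , -0.    ,  0.5267]), array([ 17.92, -59.46,   6.25])]
(np.float64(-316.1773266434271), np.float64(-391.1614090499995))
(np.float64(-279.29709270865243), np.float64(-412.53820687148004))
(np.float64(-316.84493845971366), np.float64(-386.284300699621))
(np.float64(-277.26411490162656), np.float64(-403.75064167843675))
```

View pics/w1.png

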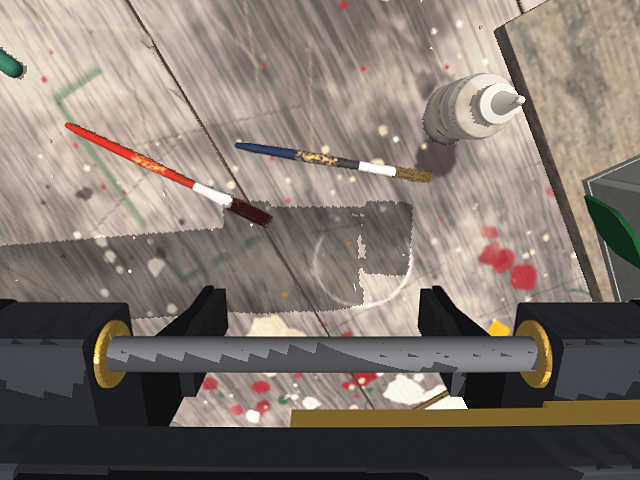

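Every row must probably carry all the fields.

Request:
apply_moves(
  plan=[
    {"wx":0,"wy":0,"wz":0.13,"dx":0,"dy":0,"dz":0,"grip":0.5},
    {"wx":0,"wy":0,"wz":0.13,"dx":0,"dy":0,"dz":0,"grip":0.5},
    {"wx":0,"wy":0,"wz":0.13,"dx":0,"dy":0,"dz":0,"grip":0.5},
    {"wx":0,"wy":0,"wz":0.137,"dx":0,"dy":0,"dz":0,"grip":0.5},
    {"wx":0,"wy":0,"wz":0,"dx":1.28,"dy":-4.25,"dz":0,"grip":0.5},
    {"wx":0,"wy":0,"wz":0,"dx":1.28,"dy":-4.25,"dz":0,"grip":0.5},
    {"wx":0,"wy":0,"wz":0,"dx":1.28,"dy":-4.25,"dz":0,"grip":0.5},
    {"wx":0,"wy":0,"wz":0,"dx":1.28,"dy":-4.25,"dz":0,"grip":0.5},
    {"wx":0,"wy":0,"wz":0,"dx":1.28,"dy":-4.25,"dz":0,"grip":0.5},
    {"wx":0,"wy":0,"wz":0,"dx":1.28,"dy":-4.25,"dz":0,"grip":0.5},
    {"wx":0,"wy":0,"wz":0,"dx":1.28,"dy":-4.25,"dz":0,"grip":0.5},
    {"wx":0,"wy":0,"wz":0,"dx":1.28,"dy":-4.25,"dz":0,"grip":0.5},
    {"wx":0,"wy":0,"wz":0,"dx":1.28,"dy":-4.25,"dz":0,"grip":0.5},
    {"wx":0,"wy":0,"wz":0,"dx":1.28,"dy":-4.25,"dz":0,"grip":0.5},
    {"wx":0,"wy":0,"wz":0,"dx":1.28,"dy":-4.25,"dz":0,"grip":0.5},
    {"wx":0,"wy":0,"wz":0,"dx":1.28,"dy":-4.25,"dz":0,"grip":0.5},
    {"wx":0,"wy":0,"wz":0,"dx":1.28,"dy":-4.25,"dz":0,"grip":0.5},
    {"wx":0,"wy":0,"wz":0,"dx":1.28,"dy":-4.25,"dz":0,"grip":0.5},
  ],
  grip_force=20,
)

```text
time_s: 3.0
position: [0.5003, -0.086, 0.2229]
orientation: [0.0, 0.993, -0.119, 0.0]
ft_force: [0.7, -0.1, 0.8]
finger_gap: 0.0437
```

```bash
python3 - <<'E'
from h import *
o=st();rep(o);print(delta(c2w((-.106,.020,.16)),-.239))
snap("wrist","w2")
o=st()
for y in (.015,.025):
  for x in(-.121,-.091):print(proj("wrist",c2w((x,y,.1)),o))
E
```

```text
t 3.0 p [ 0.5003 -0.086   0.2229] x [ 0.971 -0.237  0.001] z [ 0.001 -0.    -1.   ] gap 0.0437 F [ 0.7 -0.1  0.8] j [ 0.48  0.07 -0.42  1.79  0.03  1.29 -1.75]
[array([-0.05,  0.21,  6.29]), array([ 0.0001, -0.0008, -0.0005]), array([-0.05,  0.21,  6.29])]
(np.float64(342.5349171873656), np.float64(257.5912656173241))
(np.float64(343.3898695567158), np.float64(219.3053293421738))
(np.float64(329.4665266218747), np.float64(257.49208104493414))
(np.float64(329.94137578983134), np.float64(219.20307253231346))
```

View pics/w2.png

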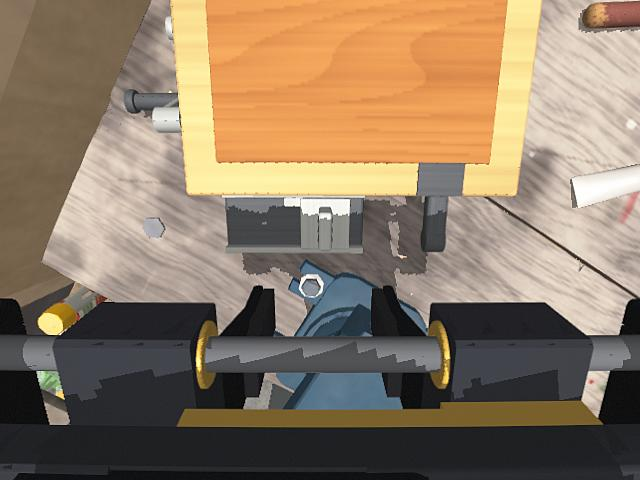

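```bash
python3 - <<'E'
from h import *
snap("wrist","w2");snap("wrist","w2")
o=st();rep(o);snap("wrist","w2");print(delta(c2w((-.106,.020,.16)),-.239))
im=cv2.imread("pics/w2.png")
for y in (.015,.025):
  for x in(-.121,-.091):
    q=proj("wrist",c2w((x,y,.1)),o);print(q);cv2.circle(im,(int(q[0]),int(q[1])),2,(0,0,255),-1)
for y in(.125,-.125):
  q=proj("wrist",c2w((-.08,y,.096)),o);cv2.circle(im,(int(q[0]),int(q[1])),3,(0,0,255),-1)
cv2.imwrite("pics/w3.png",im)
E
```

```text
t 3.15 p [ 0.5006 -0.0845  0.2226] x [ 0.973 -0.231  0.   ] z [ 0.     0.001 -1.   ] gap 0.0435 F [ 0.3 -0.2  0.1] j [ 0.48  0.07 -0.42  1.79  0.03  1.29 -1.75]
[array([-0.02,  0.12,  6.25]), array([0.    , 0.0002, 0.0022]), array([-0.02,  0.12,  6.25])]
(np.float64(333.24036398333976), np.float64(256.0033815691046))
(np.float64(333.75028303492684), np.float64(217.5912760341111))
(np.float64(320.13988738458403), np.float64(255.93885734975083))
(np.float64(320.2657270814407), np.float64(217.52364569429022))
```

View pics/w3.png

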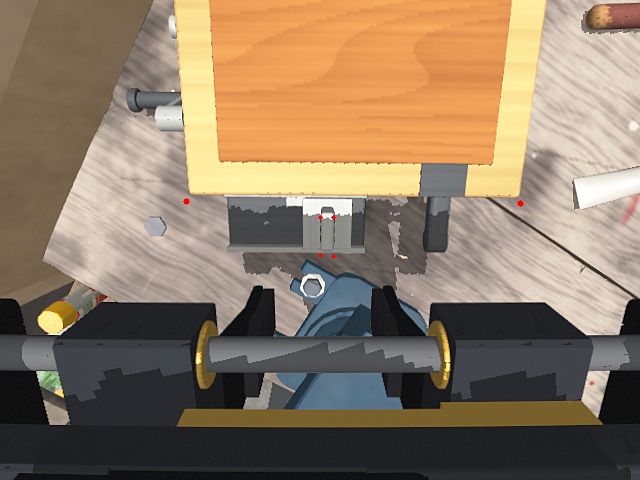

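Request:
apply_moves(
  plan=[
    {"wx":0,"wy":0,"wz":0,"dx":0.3,"dy":0.15,"dz":4,"grip":0.5},
    {"wx":0,"wy":0,"wz":0,"dx":0,"dy":0,"dz":4,"grip":0.5},
    {"wx":0,"wy":0,"wz":0,"dx":0,"dy":0,"dz":3.5,"grip":0.5},
    {"wx":0,"wy":0,"wz":0,"dx":0,"dy":0,"dz":2.7,"grip":0.5},
    {"wx":0,"wy":0,"wz":0,"dx":0,"dy":0,"dz":0,"grip":0.5},
    {"wx":0,"wy":0,"wz":0,"dx":0,"dy":0,"dz":0,"grip":0},
    {"wx":0,"wy":0,"wz":0,"dx":0,"dy":0,"dz":0,"grip":0},
    {"wx":0,"wy":0,"wz":0,"dx":0,"dy":0,"dz":0,"grip":0},
    {"wx":0,"wy":0,"wz":0,"dx":0,"dy":0,"dz":0,"grip":0},
    {"wx":0,"wy":0,"wz":0,"dx":0,"dy":0,"dz":0,"grip":0},
  ],
  grip_force=20,
)

```text
time_s: 4.2
position: [0.5025, -0.0896, 0.0812]
orientation: [-0.0, 0.993, -0.119, 0.001]
ft_force: [3.5, 15.6, 4.7]
finger_gap: 0.0115
```

```bash
python3 - <<'E'
from h import *
rep();print(delta(c2w((-.106,.020,.079)),-.239))
E
```

```text
t 4.2 p [ 0.5025 -0.0896  0.0812] x [ 0.972 -0.237  0.001] z [ 0.001  0.    -1.   ] gap 0.0115 F [ 3.5 15.6  4.7] j [ 0.47  0.21 -0.41  1.95  0.1   1.01 -1.8 ]
[array([-0.35, -0.08,  0.22]), array([-0.0005, -0.001 , -0.0003]), array([-0.35, -0.08,  0.22])]
```

Request:
apply_moves(
  plan=[
    {"wx":0,"wy":0,"wz":0,"dx":0,"dy":-1,"dz":0,"grip":0},
    {"wx":0,"wy":0,"wz":0,"dx":0,"dy":-1,"dz":0,"grip":0},
    {"wx":0,"wy":0,"wz":0,"dx":0,"dy":-1,"dz":0,"grip":0},
    {"wx":0,"wy":0,"wz":0,"dx":0,"dy":-1,"dz":0,"grip":0},
    {"wx":0,"wy":0,"wz":0,"dx":0,"dy":-0.8,"dz":0,"grip":0},
    {"wx":0,"wy":0,"wz":0,"dx":0,"dy":-0.3,"dz":0,"grip":0},
    {"wx":0,"wy":0,"wz":0,"dx":0,"dy":0,"dz":0,"grip":0},
    {"wx":0,"wy":0,"wz":0,"dx":0,"dy":0,"dz":0,"grip":0},
  ],
)

```text
time_s: 5.0
position: [0.5148, -0.04, 0.0812]
orientation: [0.0, 0.993, -0.119, 0.001]
ft_force: [-0.2, -1.1, 5.6]
finger_gap: 0.01
```

```bash
python3 - <<'E'
from h import *
rep();print(delta(c2w((-.106,.020,.079)),-.239))
E
```

```text
t 5.0 p [ 0.5148 -0.04    0.0812] x [ 0.972 -0.237  0.001] z [ 0.001 -0.    -1.   ] gap 0.01 F [-0.2 -1.1  5.6] j [ 0.39  0.22 -0.45  1.93  0.11  1.01 -1.91]
[array([-0.37,  5.03,  0.22]), array([ 0.0001, -0.0011,  0.    ]), array([-0.37,  5.03,  0.22])]
```

Request:
apply_moves(
  plan=[
    {"wx":0,"wy":0,"wz":0,"dx":0,"dy":0,"dz":0,"grip":0.35},
    {"wx":0,"wy":0,"wz":0,"dx":0,"dy":0,"dz":0,"grip":0.35},
    {"wx":0,"wy":0,"wz":0,"dx":0,"dy":0,"dz":0,"grip":0.35},
    {"wx":0,"wy":0,"wz":0,"dx":0,"dy":0,"dz":-4,"grip":0.35},
    {"wx":0,"wy":0,"wz":0,"dx":-2,"dy":2,"dz":-4.5,"grip":0},
    {"wx":0,"wy":0,"wz":0,"dx":0,"dy":3,"dz":-3,"grip":0},
    {"wx":0,"wy":0,"wz":0,"dx":0,"dy":0,"dz":0,"grip":0},
    {"wx":0,"wy":0,"wz":0,"dx":0,"dy":0,"dz":0,"grip":0},
    {"wx":0,"wy":0,"wz":0,"dx":0,"dy":0,"dz":0,"grip":0},
  ],
)

```text
time_s: 5.9
position: [0.4839, -0.0824, 0.1917]
orientation: [-0.0, 0.993, -0.119, -0.001]
ft_force: [0.1, 0.5, -1.1]
finger_gap: 0.0024
```

```bash
python3 - <<'E'
from h import *
o=st();rep(o);im=snap("wrist","w4");print(delta(c2w((-.106,.020,.09)),-.239))
im=cv2.imread("pics/w4.png")
q=proj("wrist",c2w((-.106,.02,.07)),o);print(q);cv2.circle(im,(int(q[0]),int(q[1])),3,(0,0,255),-1)
cv2.imwrite("pics/w4b.png",im)
print([(np.round(d["centre"],3),d["p"]) for d in spotter.tip_of("button_top","wrist")],[(np.round(d["centre"],3),d["p"]) for d in spotter.tip_of("catch_grip","wrist")])
E
```

```text
t 5.9 p [ 0.4839 -0.0824  0.1917] x [ 0.972 -0.236 -0.002] z [-0.002  0.001 -1.   ] gap 0.0024 F [ 0.1  0.5 -1.1] j [ 0.49  0.06 -0.42  1.86  0.02  1.23 -1.75]
[array([ 1.66,  0.2 , 10.15]), array([-0.0003,  0.0023,  0.0011]), array([ 1.64,  0.2 , 10.15])]
(np.float64(324.37351710450906), np.float64(215.24509577360797))
[(array([ 0.506, -0.09 ,  0.068]), 0.81)] [(array([ 0.517, -0.039,  0.089]), 0.83)]
```

View pics/w4b.png

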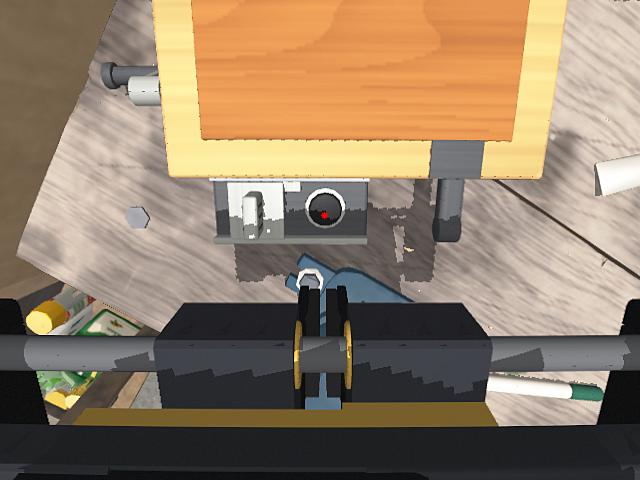

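```bash
python3 - <<'E'
from h import *
d=case();d[0]+=.004*np.cos(d[2]);d[1]+=.004*np.sin(d[2]);np.save("case.npy",d)
rep();print(c2w((-.106,.02,.08)),delta(c2w((-.105,.020,.08)),-.239))
E
```

```text
t 6.05 p [ 0.484  -0.0823  0.1917] x [ 0.972 -0.236 -0.002] z [-0.002  0.001 -1.   ] gap 0.0006 F [-0.8 -0.4 -0. ] j [ 0.49  0.06 -0.42  1.86  0.02  1.23 -1.75]
[ 0.50317534 -0.08892752  0.08      ] [array([ 2.15,  0.2 , 11.17]), array([-0.0003,  0.0022,  0.0012]), array([ 2.12,  0.19, 11.17])]
```

Request:
apply_moves(
  plan=[
    {"wx":0,"wy":0,"wz":0,"dx":2.15,"dy":0.2,"dz":4,"grip":0},
    {"wx":0,"wy":0,"wz":0,"dx":0,"dy":0,"dz":4,"grip":0},
    {"wx":0,"wy":0,"wz":0,"dx":0,"dy":0,"dz":3,"grip":0},
    {"wx":0,"wy":0,"wz":0,"dx":0,"dy":0,"dz":0.7,"grip":0},
    {"wx":0,"wy":0,"wz":0,"dx":0,"dy":0,"dz":0.5,"grip":0},
    {"wx":0,"wy":0,"wz":0,"dx":0,"dy":0,"dz":0.3,"grip":0},
    {"wx":0,"wy":0,"wz":0,"dx":0,"dy":0,"dz":0.2,"grip":0},
    {"wx":0,"wy":0,"wz":0,"dx":0,"dy":0,"dz":0,"grip":0},
    {"wx":0,"wy":0,"wz":0,"dx":0,"dy":0,"dz":0,"grip":0},
  ],
)

```text
time_s: 6.95
position: [0.5056, -0.0903, 0.0669]
orientation: [0.0, 0.993, -0.119, 0.001]
ft_force: [0.1, 1.1, 2.6]
finger_gap: 0.0001
```

```bash
python3 - <<'E'
from h import *
rep()
E
```

```text
t 6.95 p [ 0.5056 -0.0903  0.0669] x [ 0.972 -0.237  0.002] z [ 0.002 -0.    -1.   ] gap 0.0001 F [0.1 1.1 2.6] j [ 0.46  0.23 -0.41  1.95  0.11  0.98 -1.81]
```

Request:
apply_moves(
  plan=[
    {"wx":0,"wy":0,"wz":0,"dx":0,"dy":0,"dz":0.2,"grip":0},
    {"wx":0,"wy":0,"wz":0,"dx":0,"dy":0,"dz":0.2,"grip":0},
    {"wx":0,"wy":0,"wz":0,"dx":0,"dy":0,"dz":0.2,"grip":0},
    {"wx":0,"wy":0,"wz":0,"dx":0,"dy":0,"dz":0,"grip":0},
    {"wx":0,"wy":0,"wz":0,"dx":0,"dy":0,"dz":0,"grip":0},
  ],
)

```text
time_s: 7.45
position: [0.5059, -0.0904, 0.064]
orientation: [0.001, 0.993, -0.119, 0.001]
ft_force: [-17.3, 3.7, 45.9]
finger_gap: 0.0005
```

```bash
python3 - <<'E'
from h import *
rep()
E
```

```text
t 7.45 p [ 0.5059 -0.0904  0.064 ] x [ 0.971 -0.237  0.002] z [ 0.002 -0.002 -1.   ] gap 0.0005 F [-17.3   3.7  45.9] j [ 0.46  0.23 -0.41  1.96  0.11  0.97 -1.82]
```

Request:
apply_moves(
  plan=[
    {"wx":0,"wy":0,"wz":0,"dx":0,"dy":0,"dz":-2,"grip":0},
    {"wx":0,"wy":0,"wz":0,"dx":-0.5,"dy":0,"dz":-4,"grip":0},
    {"wx":0,"wy":0,"wz":0,"dx":-0.5,"dy":3,"dz":-4,"grip":0.5},
    {"wx":0,"wy":0,"wz":0,"dx":-1,"dy":5,"dz":0,"grip":0.5},
    {"wx":0,"wy":0,"wz":0,"dx":0,"dy":0,"dz":0,"grip":0.5},
    {"wx":0,"wy":0,"wz":0,"dx":0,"dy":0,"dz":0,"grip":0.5},
    {"wx":0,"wy":0,"wz":0,"dx":0,"dy":0,"dz":0,"grip":0.5},
  ],
)

```text
time_s: 8.15
position: [0.4669, -0.1615, 0.1593]
orientation: [-0.0, 0.993, -0.119, -0.0]
ft_force: [-0.3, -0.5, 0.2]
finger_gap: 0.0325
```

```bash
python3 - <<'E'
from h import *
o=st();rep(o);snap("wrist","w5");print([(np.round(d["centre"],3),d["p"]) for d in spotter.tip_of("lid_tab","wrist")])
im=cv2.imread("pics/w5.png")
t=c2w((-.11,-.063,.09));q=proj("wrist",t,o);print(q);cv2.circle(im,(int(q[0]),int(q[1])),3,(0,0,255),-1)
cv2.imwrite("pics/w5b.png",im);print(t,delta(t,-.239))
E
```

```text
t 8.15 p [ 0.4669 -0.1615  0.1593] x [ 0.972 -0.236 -0.001] z [-0.  0. -1.] gap 0.0325 F [-0.3 -0.5  0.2] j [ 0.58  0.08 -0.36  1.9   0.03  1.16 -1.59]
[(array([ 0.481, -0.17 ,  0.089]), 0.89)]
(np.float64(328.0226972647239), np.float64(237.62597473524355))
[ 0.47963031 -0.16861837  0.09      ] [array([1.4 , 0.44, 6.92]), array([-0.0004,  0.0007,  0.0016]), array([1.39, 0.44, 6.93])]
```

View pics/w5b.png

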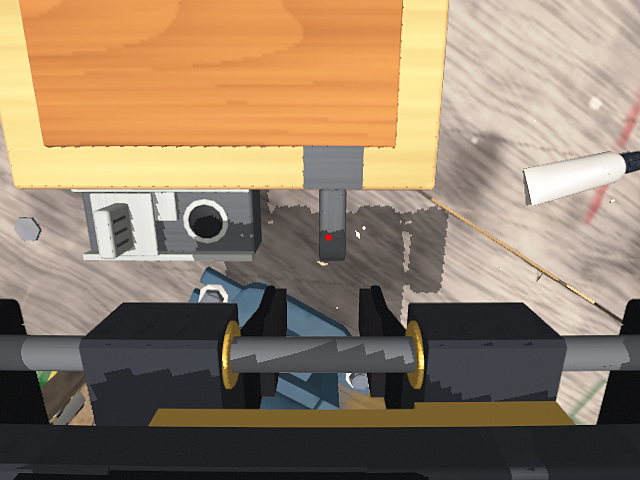

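Request:
apply_moves(
  plan=[
    {"wx":0,"wy":0,"wz":0,"dx":1.4,"dy":0.7,"dz":2,"grip":0.5},
    {"wx":0,"wy":0,"wz":0,"dx":0,"dy":0,"dz":3.6,"grip":0.5},
    {"wx":0,"wy":0,"wz":0,"dx":0,"dy":0,"dz":3,"grip":0.5},
    {"wx":0,"wy":0,"wz":0,"dx":0,"dy":0,"dz":0,"grip":0.5},
    {"wx":0,"wy":0,"wz":0,"dx":0,"dy":0,"dz":0,"grip":0},
    {"wx":0,"wy":0,"wz":0,"dx":0,"dy":0,"dz":0,"grip":0},
    {"wx":0,"wy":0,"wz":0,"dx":0,"dy":0,"dz":0,"grip":0},
    {"wx":0,"wy":0,"wz":0,"dx":0,"dy":0,"dz":0,"grip":0},
  ],
  grip_force=25,
)

```text
time_s: 9.05
position: [0.4796, -0.1724, 0.0749]
orientation: [0.0, 0.993, -0.119, 0.001]
ft_force: [4.5, 11.0, 1.7]
finger_gap: 0.0191
```

```bash
python3 - <<'E'
from h import *
rep();print(delta(c2w((-.11,-.0655,.073)),-.239))
# arc increments
r=.19;z0=.009
prev=None
for th in np.linspace(0,1.40,15):
    x=-r*np.cos(th)-z0*np.sin(th)*1;z=r*np.sin(th)+z0*np.cos(th)
    if prev:print(round(th,2),round((x-prev[0])*100,2),round(-(z-prev[1])*100,2))
    prev=(x,z)
E
```

```text
t 9.05 p [ 0.4796 -0.1724  0.0749] x [ 0.971 -0.237  0.002] z [ 0.002 -0.001 -1.   ] gap 0.0191 F [ 4.5 11.   1.7] j [ 0.57  0.21 -0.35  1.96  0.08  0.99 -1.62]
[array([-0.09, -0.12,  0.19]), array([ 0.0001, -0.0021, -0.0003]), array([-0.09, -0.12,  0.19])]
0.1 0.01 -1.89
0.2 0.19 -1.86
0.3 0.38 -1.82
0.4 0.57 -1.75
0.5 0.75 -1.67
0.6 0.92 -1.57
0.7 1.08 -1.46
0.8 1.23 -1.33
0.9 1.37 -1.19
1.0 1.49 -1.03
1.1 1.6 -0.87
1.2 1.7 -0.69
1.3 1.77 -0.51
1.4 1.83 -0.33
```

Request:
apply_moves(
  plan=[
    {"wx":0,"wy":0,"wz":0,"dx":0,"dy":-0.2,"dz":0,"grip":0},
    {"wx":0,"wy":0,"wz":0,"dx":0,"dy":0,"dz":-0.9,"grip":0},
    {"wx":0,"wy":0,"wz":0,"dx":0,"dy":0,"dz":-1.0,"grip":0},
    {"wx":0,"wy":0,"wz":0,"dx":0.2,"dy":0,"dz":-1.86,"grip":0},
    {"wx":0,"wy":0,"wz":0,"dx":0.4,"dy":0,"dz":-1.82,"grip":0},
    {"wx":0,"wy":0,"wz":0,"dx":0.57,"dy":0,"dz":-1.75,"grip":0},
  ],
)

```text
time_s: 9.65
position: [0.4926, -0.1736, 0.1485]
orientation: [0.0, 0.993, -0.119, 0.002]
ft_force: [12.3, -3.0, -10.1]
finger_gap: 0.0159
```

```bash
python3 - <<'E'
from h import *
rep();snap("scene","s1")
E
```

```text
t 9.65 p [ 0.4926 -0.1736  0.1485] x [ 0.972 -0.237  0.005] z [ 0.004 -0.001 -1.   ] gap 0.0159 F [ 12.3  -3.  -10.1] j [ 0.58  0.15 -0.35  1.86  0.06  1.14 -1.6 ]
```

View pics/s1.png

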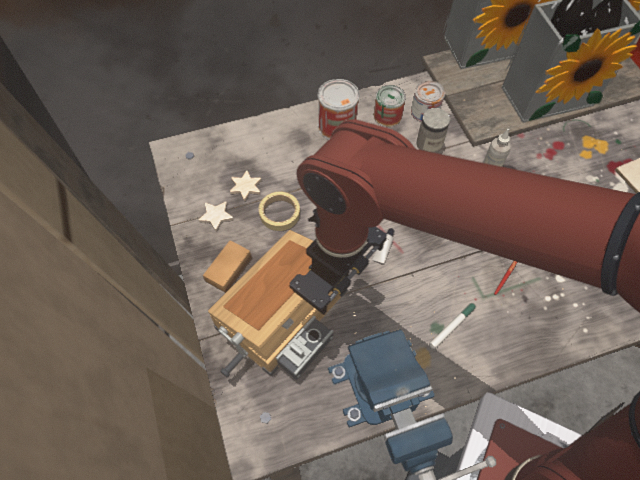

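Request:
apply_moves(
  plan=[
    {"wx":0,"wy":0,"wz":0,"dx":0.9,"dy":0,"dz":-1.67,"grip":0},
    {"wx":0,"wy":0,"wz":0,"dx":1.0,"dy":0,"dz":-1.57,"grip":0},
    {"wx":0,"wy":0,"wz":0,"dx":1.08,"dy":0,"dz":-1.46,"grip":0},
    {"wx":0,"wy":0,"wz":0,"dx":1.23,"dy":0,"dz":-1.33,"grip":0},
    {"wx":0,"wy":0,"wz":0,"dx":1.37,"dy":0,"dz":-1.19,"grip":0},
  ],
)

```text
time_s: 10.2
position: [0.5442, -0.1864, 0.2193]
orientation: [-0.0, 0.993, -0.119, -0.001]
ft_force: [0.7, -0.1, -5.5]
finger_gap: 0.0156
```

```bash
python3 - <<'E'
from h import *
rep();x=case();o=st();d=o["position"][:2]-x[:2];c,s=np.cos(x[2]),np.sin(x[2]);X=c*d[0]+s*d[1]-.08;Z=o["position"][2]+.019-.08
print(X,Z,np.hypot(X,Z),np.arctan2(Z,-X))
E
```

```text
t 10.2 p [ 0.5442 -0.1864  0.2193] x [ 0.971 -0.237 -0.002] z [-0.002  0.    -1.   ] gap 0.0156 F [ 0.7 -0.1 -5.5] j [ 0.55  0.21 -0.35  1.64  0.07  1.31 -1.62]
-0.12303455611240378 0.15832712592325637 0.20051179716140125 0.9101813279969386
```

Request:
apply_moves(
  plan=[
    {"wx":0,"wy":0,"wz":0,"dx":1.6,"dy":0,"dz":-1.1,"grip":0},
    {"wx":0,"wy":0,"wz":0,"dx":1.7,"dy":0,"dz":-0.9,"grip":0},
    {"wx":0,"wy":0,"wz":0,"dx":1.7,"dy":0,"dz":-0.75,"grip":0},
    {"wx":0,"wy":0,"wz":0,"dx":1.8,"dy":0,"dz":-0.6,"grip":0},
    {"wx":0,"wy":0,"wz":0,"dx":1.6,"dy":0,"dz":-0.4,"grip":0},
    {"wx":0,"wy":0,"wz":0,"dx":0,"dy":0,"dz":0,"grip":0},
    {"wx":0,"wy":0,"wz":0,"dx":0,"dy":0,"dz":0,"grip":0},
  ],
)

```text
time_s: 10.9
position: [0.6268, -0.2069, 0.2577]
orientation: [0.0, 0.993, -0.12, 0.001]
ft_force: [-0.3, -0.8, 4.3]
finger_gap: 0.0157
```

```bash
python3 - <<'E'
from h import *
rep();x=case();o=st();d=o["position"][:2]-x[:2];c,s=np.cos(x[2]),np.sin(x[2]);X=c*d[0]+s*d[1]-.08;Z=o["position"][2]+.019-.08
print(X,Z,np.hypot(X,Z),np.arctan2(Z,-X));snap("top","t1");snap("scene","s2")
E
```

```text
t 10.9 p [ 0.6268 -0.2069  0.2577] x [ 0.971 -0.237  0.001] z [ 0.001 -0.001 -1.   ] gap 0.0157 F [-0.3 -0.8  4.3] j [ 0.5   0.36 -0.34  1.37  0.12  1.43 -1.64]
-0.03789615428431404 0.19670426508276972 0.20032145769061555 1.3804726776809342
```

View pics/s2.png

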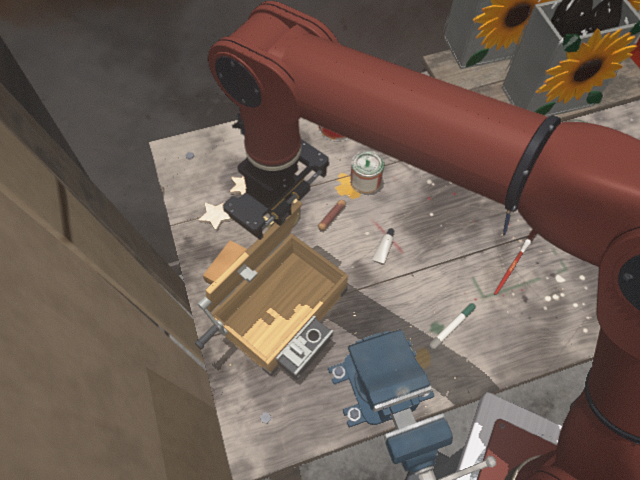

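View pics/t1.png

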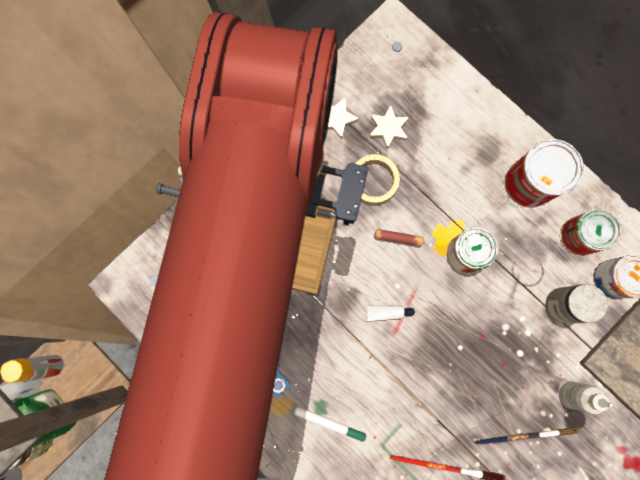

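Request:
apply_moves(
  plan=[
    {"wx":0,"wy":0,"wz":0,"dx":0.6,"dy":0,"dz":-0.1,"grip":0},
    {"wx":0,"wy":0,"wz":0,"dx":0.4,"dy":0,"dz":-0.05,"grip":0},
    {"wx":0,"wy":0,"wz":0,"dx":0,"dy":0,"dz":0,"grip":0},
    {"wx":0,"wy":0,"wz":0,"dx":0,"dy":0,"dz":0,"grip":0},
  ],
)

```text
time_s: 11.4
position: [0.6361, -0.2093, 0.2593]
orientation: [0.0, 0.993, -0.12, 0.0]
ft_force: [-1.5, -1.7, 6.3]
finger_gap: 0.0154
```

```bash
python3 - <<'E'
from h import *
rep();snap("scene","s3");a=cv2.imread("pics/s3.png")[180:380,170:370];cv2.imwrite("pics/s3z.png",cv2.resize(a,(600,600),interpolation=cv2.INTER_CUBIC))
for n in("scene",):
  print([(np.round(d["centre"],3),d["p"]) for d in spotter.tip_of("stay_knob",n)],[(np.round(d["centre"],3),d["p"]) for d in spotter.tip_of("lid_tab",n)])
  print(c2w((.0,.172,.128)))
E
```

```text
t 11.4 p [ 0.6361 -0.2093  0.2593] x [ 0.971 -0.238  0.001] z [ 0.001 -0.001 -1.   ] gap 0.0154 F [-1.5 -1.7  6.3] j [ 0.5   0.38 -0.34  1.34  0.13  1.44 -1.65]
[(array([0.679, 0.023, 0.129]), 0.63)] [(array([ 0.634, -0.206,  0.274]), 0.97)]
[0.64216088 0.03364091 0.128     ]
```

View pics/s3z.png

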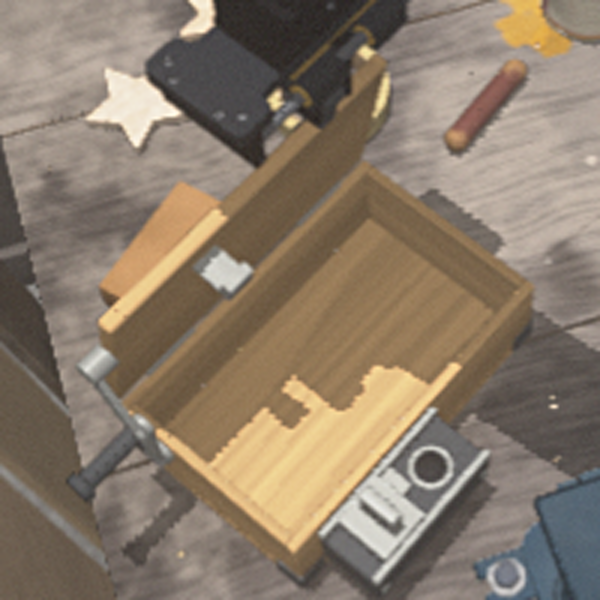

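```bash
python3 - <<'E'
from h import *
a=cv2.imread("pics/top0.png")[0:330,0:330];cv2.imwrite("pics/tz2.png",cv2.resize(a,(600,600),interpolation=cv2.INTER_CUBIC))
for p in((90,285),(130,245),(220,163),(300,88),(390,0)):print(p,unproj("top",*p,0).round(3))
for p in((150,145),(205,330),(212,360),(240,480)):print("S",p,unproj("scene",*p,0).round(3))
x=case();d=np.array([.679,.023])-x[:2];c,s=np.cos(x[2]),np.sin(x[2]);print(c*d[0]+s*d[1],-s*d[0]+c*d[1])
E
```

```text
(90, 285) [0.516 0.212 0.   ]
(130, 245) [0.594 0.138 0.   ]
(220, 163) [ 0.762 -0.037  0.   ]
(300, 88) [ 0.921 -0.2    0.   ]
(390, 0) [ 1.114 -0.39   0.   ]
S (150, 145) [ 1.12  -0.385  0.   ]
S (205, 330) [ 0.727 -0.017  0.   ]
S (212, 360) [0.679 0.033 0.   ]
S (240, 480) [0.511 0.205 0.   ]
0.038311215612652355 0.17038735204372568
```

View pics/tz2.png

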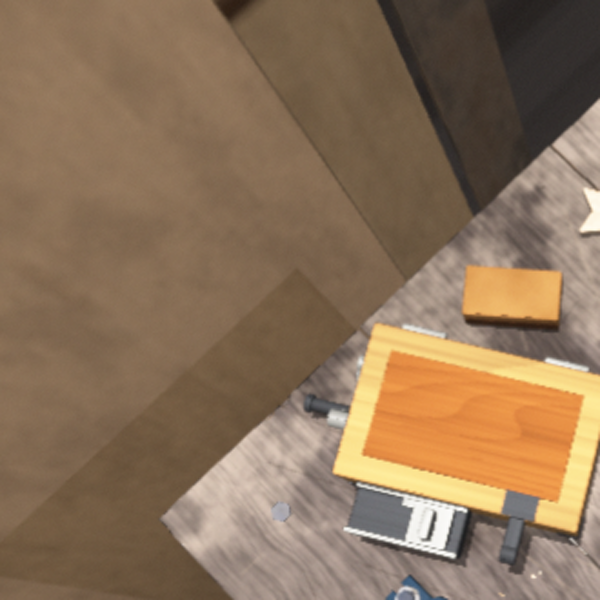

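```bash
python3 - <<'E'
from h import *
for n in("top","scene"):
    M=np.array(eyes.get_calibration(n)["world_to_cam"]);C=-M[:3,:3].T@M[:3,3];print(n,C,proj(n,[C[0],C[1],0]))
a=cv2.imread("pics/scene0.png")[0:480,0:330];a=cv2.convertScaleAbs(a,alpha=1.8,beta=10);cv2.imwrite("pics/sz2.png",cv2.resize(a,(412,600),interpolation=cv2.INTER_CUBIC))
a=cv2.imread("pics/top0.png")[0:330,0:330];a=cv2.convertScaleAbs(a,alpha=1.5,beta=10);cv2.imwrite("pics/tz3.png",cv2.resize(a,(600,600),interpolation=cv2.INTER_CUBIC))
E
```

```text
top [ 0.43989884 -0.24964506  1.02574999] (np.float64(325.4545591441639), np.float64(322.6453758716817))
scene [0.32706209 0.25111935 1.12087561] (np.float64(317.54312727384803), np.float64(557.0462718449218))
```

View pics/sz2.png

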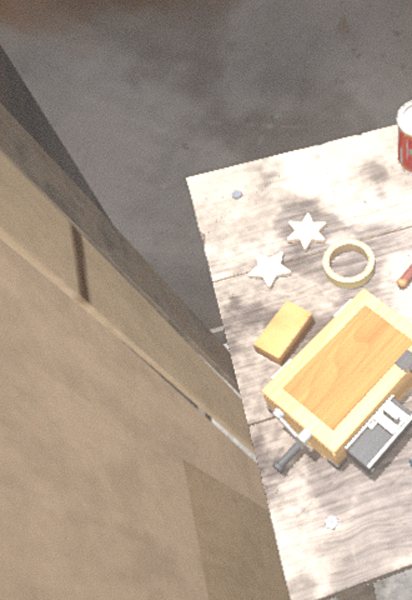

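View pics/tz3.png

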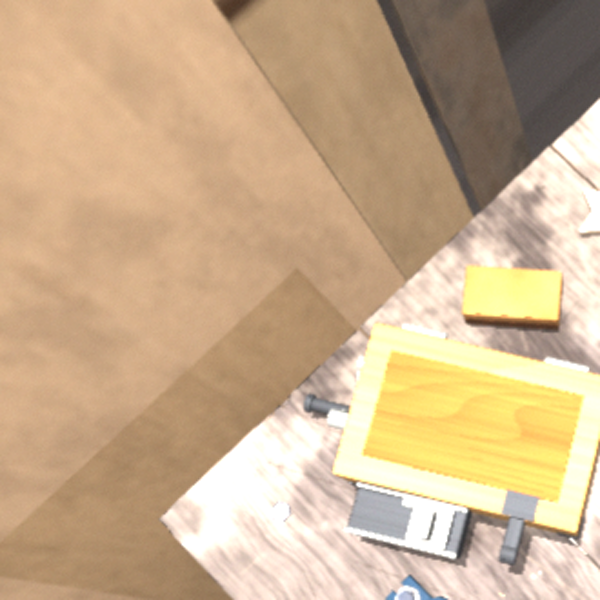

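```bash
python3 - <<'E'
from h import *
A=np.array([.44,-.25]);B=np.array([.327,.251])
T={"corner":(405,275),"gap":(473,213),"far":(527,160)}
S={"l1":(215,415),"l2":(240,385),"far":(213,325),"far2":(120,230)}
S={k:(v[0]/1.25,v[1]/1.25) for k,v in S.items()};T={k:(v[0]/1.818,v[1]/1.818) for k,v in T.items()}
for k,t in T.items():
  for l,s in S.items():
    a=unproj("top",*t,0)[:2]-A;b=unproj("scene",*s,0)[:2]-B
    m=np.linalg.solve(np.c_[a,-b],B-A);print(k,l,(A+m[0]*a).round(3),m.round(2))
E
```

```text
corner l1 [ 0.841 -0.01 ] [1.16 1.12]
corner l2 [ 0.779 -0.047] [0.98 1.  ]
corner far [ 0.774 -0.05 ] [0.96 0.8 ]
corner far2 [ 0.815 -0.025] [1.08 0.58]
gap l1 [ 0.979 -0.08 ] [1.29 1.42]
gap l2 [ 0.877 -0.112] [1.04 1.22]
gap far [ 0.87  -0.114] [1.03 0.97]
gap far2 [ 0.936 -0.094] [1.18 0.72]
far l1 [ 1.118 -0.15 ] [1.41 1.72]
far l2 [ 0.968 -0.172] [1.1  1.42]
far far [ 0.957 -0.173] [1.08 1.13]
far far2 [ 1.052 -0.159] [1.27 0.86]
```

Request:
apply_moves(
  plan=[
    {"wx":0,"wy":0,"wz":0,"dx":0,"dy":0,"dz":0,"grip":0.4},
    {"wx":0,"wy":0,"wz":0,"dx":0,"dy":0,"dz":0,"grip":0.4},
    {"wx":0,"wy":0,"wz":0,"dx":0,"dy":0,"dz":0,"grip":0.4},
    {"wx":0,"wy":0,"wz":0,"dx":0,"dy":0,"dz":-2,"grip":0.4},
    {"wx":0,"wy":0,"wz":0,"dx":-0.5,"dy":0,"dz":-4,"grip":0.4},
    {"wx":0,"wy":0,"wz":0,"dx":-3,"dy":0,"dz":-4,"grip":0},
    {"wx":0,"wy":0,"wz":0,"dx":-4.5,"dy":0,"dz":0,"grip":0},
    {"wx":0,"wy":0,"wz":0,"dx":-4.5,"dy":0,"dz":0,"grip":0},
  ],
)

```text
time_s: 12.35
position: [0.5141, -0.1784, 0.3589]
orientation: [-0.0, 0.993, -0.119, 0.001]
ft_force: [-0.8, 0.0, 0.8]
finger_gap: 0.0182
```

```bash
python3 - <<'E'
from h import *
eyes.capture("top");o=st();rep(o);snap("wrist","w6");snap("top","t2");snap("scene","s4")
for n in("scene","top","wrist"):
  print(n,[(np.round(d["centre"],3),d["p"]) for d in spotter.tip_of("stay_knob",n)],[(np.round(d["centre"],3),d["p"]) for d in spotter.tip_of("lid_tab",n)])
print(delta(c2w((-.03,.178,.25)),-.239))
a=cv2.imread("pics/s4.png")[180:380,170:370];a=cv2.resize(a,(500,500),interpolation=cv2.INTER_CUBIC)
b=cv2.imread("pics/w6.png");b=cv2.resize(b,(300,225));a=np.hstack([a,np.vstack([b,np.zeros((275,300,3),np.uint8)])]);cv2.imwrite("pics/m1.png",a)
E
```

```text
t 12.4 p [ 0.5076 -0.1769  0.3586] x [ 0.972 -0.237 -0.003] z [-0.003 -0.001 -1.   ] gap 0.0147 F [0.5 1.  0. ] j [ 0.57  0.09 -0.35  1.49  0.03  1.57 -1.58]
scene [(array([0.678, 0.024, 0.127]), 0.73)] [(array([ 0.634, -0.209,  0.27 ]), 0.82)]
top [] [(array([ 0.634, -0.21 ,  0.264]), 0.96)]
wrist [(array([0.674, 0.02 , 0.131]), 0.55)] [(array([ 0.634, -0.209,  0.27 ]), 0.85)]
[array([  4.28, -24.26,  10.78]), array([-0.0007,  0.0009,  0.0001]), array([  4.27, -24.27,  10.76])]
```

View pics/m1.png

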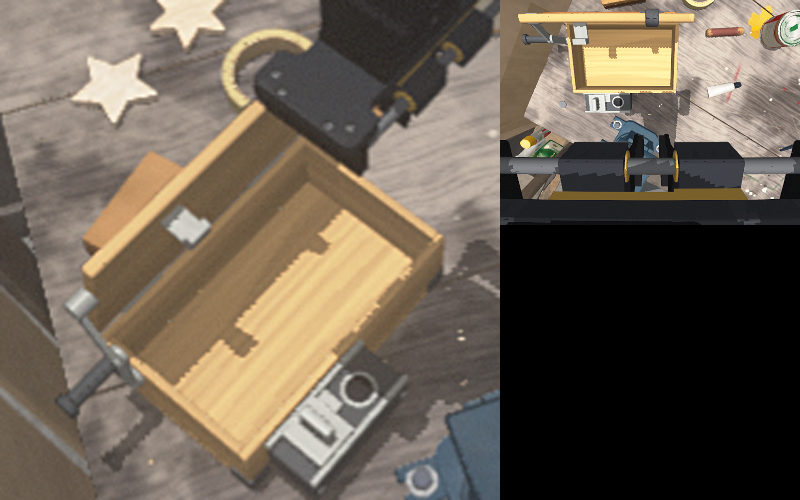

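Request:
apply_moves(
  plan=[
    {"wx":0,"wy":0,"wz":-0.143,"dx":0,"dy":0,"dz":0,"grip":0},
    {"wx":0,"wy":0,"wz":-0.143,"dx":0,"dy":0,"dz":0,"grip":0},
    {"wx":0,"wy":0,"wz":-0.143,"dx":0,"dy":0,"dz":0,"grip":0},
    {"wx":0,"wy":0,"wz":-0.143,"dx":0,"dy":0,"dz":0,"grip":0},
    {"wx":0,"wy":0,"wz":-0.143,"dx":0,"dy":0,"dz":0,"grip":0},
    {"wx":0,"wy":0,"wz":-0.143,"dx":0,"dy":0,"dz":0,"grip":0},
    {"wx":0,"wy":0,"wz":-0.143,"dx":0,"dy":0,"dz":0,"grip":0},
    {"wx":0,"wy":0,"wz":-0.143,"dx":0,"dy":0,"dz":0,"grip":0},
    {"wx":0,"wy":0,"wz":-0.143,"dx":0,"dy":0,"dz":0,"grip":0},
    {"wx":0,"wy":0,"wz":-0.143,"dx":0,"dy":0,"dz":0,"grip":0},
    {"wx":0,"wy":0,"wz":-0.141,"dx":0,"dy":0,"dz":0,"grip":0},
    {"wx":-0.131,"wy":0,"wz":0,"dx":0,"dy":0,"dz":0,"grip":0},
    {"wx":-0.131,"wy":0,"wz":0,"dx":0,"dy":0,"dz":0,"grip":0},
    {"wx":-0.131,"wy":0,"wz":0,"dx":0,"dy":0,"dz":0,"grip":0},
    {"wx":-0.131,"wy":0,"wz":0,"dx":0,"dy":0,"dz":0,"grip":0},
    {"wx":0,"wy":0,"wz":0,"dx":4,"dy":0,"dz":0,"grip":0},
    {"wx":0,"wy":0,"wz":0,"dx":4,"dy":0,"dz":0,"grip":0},
    {"wx":0,"wy":0,"wz":0,"dx":4,"dy":0,"dz":0,"grip":0},
    {"wx":0,"wy":0,"wz":0,"dx":0,"dy":0,"dz":0,"grip":0},
  ],
)

```text
time_s: 14.75
position: [0.5447, -0.0561, 0.359]
orientation: [0.204, 0.757, 0.6, 0.161]
ft_force: [-0.9, 0.0, 0.8]
finger_gap: 0.0003
```

```bash
cat >>h.py <<'E'
def w2c(p):
    x,y,a=case();d=np.array(p[:2])-[x,y];c,s=np.cos(a),np.sin(a);return np.array([c*d[0]+s*d[1],-s*d[0]+c*d[1],p[2]])
def caxes(o):
    """tool axes in case frame"""
    return R.from_euler("z",-case()[2]).as_matrix()@rot(o).as_matrix()
E
python3 - <<'E'
from h import *
o=st();rep(o);print(w2c(o["position"]).round(4));print(caxes(o).round(3));print(w2c([.677,.023,.129]))
E
```

```text
t 14.75 p [ 0.5447 -0.0561  0.359 ] x [ 0.229  0.973 -0.   ] z [ 0.488 -0.115 -0.865] gap 0.0003 F [-0.9  0.   0.8] j [ 0.68 -0.32 -0.58  1.91 -0.12  0.98 -0.11]
[-0.0735  0.0617  0.359 ]
[[-0.008  0.865  0.501]
 [ 1.     0.007  0.004]
 [-0.     0.501 -0.865]]
[0.03636812 0.16991365 0.129     ]
```

Request:
apply_moves(
  plan=[
    {"wx":0,"wy":0,"wz":0,"dx":3.8,"dy":0,"dz":0,"grip":0},
    {"wx":0,"wy":0,"wz":0,"dx":3.8,"dy":0,"dz":0,"grip":0},
    {"wx":0,"wy":0,"wz":0,"dx":4,"dy":0,"dz":0,"grip":0},
    {"wx":0,"wy":0,"wz":0,"dx":0,"dy":-1.3,"dz":3.4,"grip":0},
    {"wx":0,"wy":0,"wz":0,"dx":0,"dy":-1.3,"dz":3.4,"grip":0},
    {"wx":0,"wy":0,"wz":0,"dx":0,"dy":-1.3,"dz":3.4,"grip":0},
    {"wx":0,"wy":0,"wz":0,"dx":0,"dy":-1.3,"dz":3.4,"grip":0},
    {"wx":0,"wy":0,"wz":0,"dx":0,"dy":0,"dz":0,"grip":0},
    {"wx":0,"wy":0,"wz":0,"dx":0,"dy":0,"dz":0,"grip":0},
  ],
)

```text
time_s: 15.65
position: [0.5932, 0.0449, 0.2148]
orientation: [0.203, 0.76, 0.597, 0.16]
ft_force: [0.9, 0.1, 0.9]
finger_gap: 0.0003
```

```bash
python3 - <<'E'
from h import *
o=st();rep(o);print(w2c(o["position"]).round(4));print(caxes(o).round(3));snap("scene","s5");snap("wrist","w7")
print([(np.round(d["centre"],3),d["p"]) for d in spotter.tip_of("stay_knob","wrist")])
E
```

```text
t 15.65 p [0.5932 0.0449 0.2148] x [0.237 0.972 0.001] z [ 0.485 -0.117 -0.867] gap 0.0003 F [0.9 0.1 0.9] j [ 0.77 -0.09 -1.01  2.02  0.26  0.72 -0.65]
[-0.0503  0.1713  0.2148]
[[-0.     0.867  0.499]
 [ 1.    -0.     0.001]
 [ 0.001  0.499 -0.867]]
[(array([0.675, 0.021, 0.131]), 0.76)]
```

View pics/s5.png

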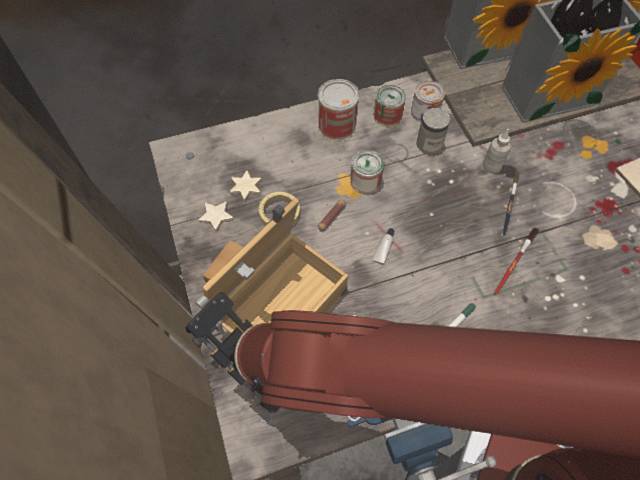

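View pics/w7.png

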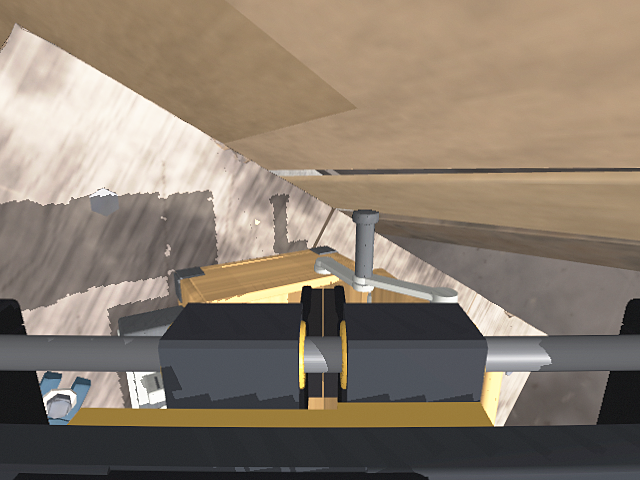

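Request:
apply_moves(
  plan=[
    {"wx":0,"wy":0,"wz":0,"dx":0,"dy":-1.2,"dz":3,"grip":0},
    {"wx":0,"wy":0,"wz":0,"dx":0,"dy":-1.2,"dz":3.4,"grip":0},
    {"wx":0,"wy":0,"wz":0,"dx":0,"dy":-1.2,"dz":3.4,"grip":0},
    {"wx":0,"wy":0,"wz":0,"dx":0,"dy":0,"dz":0.5,"grip":0},
    {"wx":0,"wy":0,"wz":0,"dx":0,"dy":0,"dz":0,"grip":0},
  ],
)

```text
time_s: 16.3
position: [0.6131, 0.0403, 0.1078]
orientation: [0.203, 0.76, 0.597, 0.16]
ft_force: [0.3, 0.9, 0.8]
finger_gap: 0.0006
```

```bash
python3 - <<'E'
from h import *
o=st();rep(o);print(w2c(o["position"]).round(4));snap("wrist","w8")
E
```

```text
t 16.3 p [0.6131 0.0403 0.1078] x [0.237 0.972 0.001] z [ 0.485 -0.118 -0.866] gap 0.0006 F [0.3 0.9 0.8] j [ 0.68  0.19 -1.02  2.1   0.78  0.62 -1.12]
[-0.0298  0.1716  0.1078]
```

View pics/w8.png

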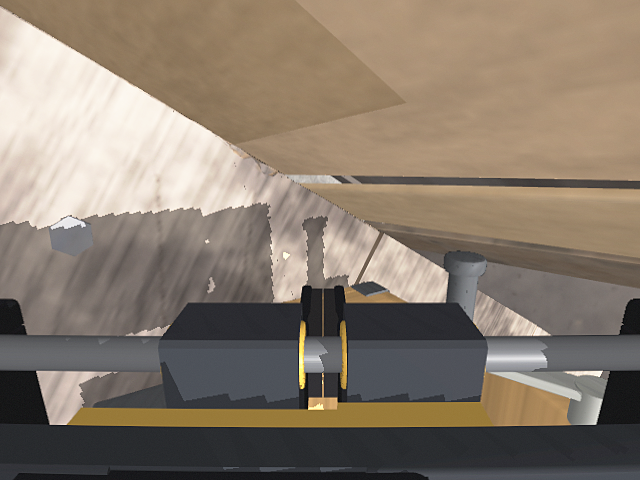

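Request:
apply_moves(
  plan=[
    {"wx":0,"wy":0,"wz":0,"dx":0,"dy":1.3,"dz":0.75,"grip":0},
    {"wx":0,"wy":0,"wz":0,"dx":0,"dy":1.3,"dz":0.75,"grip":0},
    {"wx":0,"wy":0,"wz":0,"dx":0,"dy":0.87,"dz":0.5,"grip":0},
    {"wx":0,"wy":0,"wz":0,"dx":0,"dy":0.87,"dz":0.5,"grip":0},
    {"wx":0,"wy":0,"wz":0,"dx":0,"dy":0.87,"dz":0.5,"grip":0},
    {"wx":0,"wy":0,"wz":0,"dx":0,"dy":0,"dz":0,"grip":0},
  ],
)

```text
time_s: 16.95
position: [0.6722, 0.0253, 0.1079]
orientation: [0.204, 0.76, 0.596, 0.16]
ft_force: [-0.8, -0.9, 0.5]
finger_gap: 0.0003
```

```bash
python3 - <<'E'
from h import *
o=st();rep(o);print(w2c(o["position"]).round(4));snap("wrist","w9")
print([(w2c(d["centre"]).round(3),d["p"]) for d in spotter.tip_of("stay_knob","wrist")])
E
```

```text
t 16.95 p [0.6722 0.0253 0.1079] x [0.238 0.971 0.001] z [ 0.487 -0.118 -0.866] gap 0.0003 F [-0.8 -0.9  0.5] j [ 0.63  0.32 -0.96  1.98  0.88  0.67 -1.12]
[0.0312 0.171  0.1079]
[]
```

View pics/w9.png

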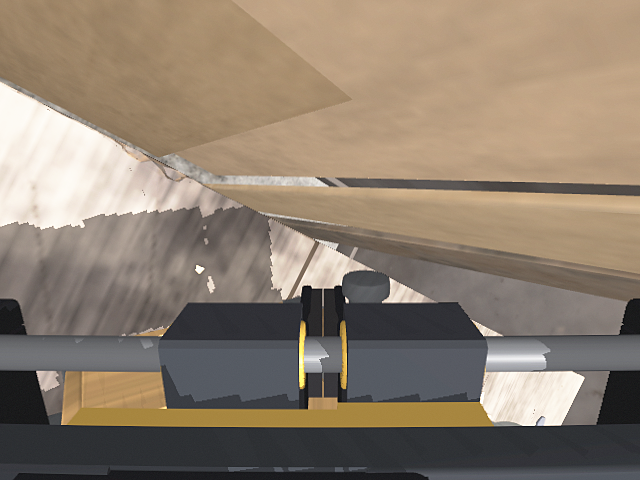

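Request:
apply_moves(
  plan=[
    {"wx":0,"wy":0,"wz":0,"dx":0,"dy":0.6,"dz":0.35,"grip":0},
    {"wx":0,"wy":0,"wz":0,"dx":0,"dy":0.6,"dz":0.35,"grip":0},
    {"wx":0,"wy":0,"wz":0,"dx":0,"dy":0.6,"dz":0.35,"grip":0},
    {"wx":0,"wy":0,"wz":0,"dx":0,"dy":0,"dz":0,"grip":0},
  ],
)

```text
time_s: 17.45
position: [0.6918, 0.0204, 0.1067]
orientation: [0.203, 0.76, 0.596, 0.16]
ft_force: [0.3, 1.0, -1.0]
finger_gap: 0.0005
```

```bash
python3 - <<'E'
from h import *
o=st();rep(o);print(w2c(o["position"]).round(4));snap("wrist","w10")
snap("scene","s6");print([(w2c(d["centre"]).round(3),d["p"]) for d in spotter.tip_of("stay_knob","scene")])
E
```

```text
t 17.45 p [0.6918 0.0204 0.1067] x [0.237 0.971 0.   ] z [ 0.485 -0.118 -0.866] gap 0.0005 F [ 0.3  1.  -1. ] j [ 0.61  0.37 -0.94  1.94  0.91  0.69 -1.11]
[0.0514 0.1709 0.1067]
[]
```

View pics/w10.png

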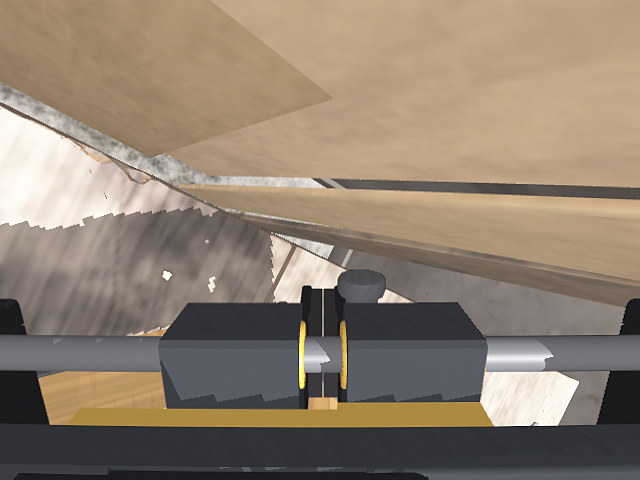

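Request:
apply_moves(
  plan=[
    {"wx":0,"wy":0,"wz":0,"dx":0,"dy":0.5,"dz":0.29,"grip":0},
    {"wx":0,"wy":0,"wz":0,"dx":0,"dy":0.5,"dz":0.29,"grip":0},
    {"wx":0,"wy":0,"wz":0,"dx":0,"dy":0,"dz":0,"grip":0},
  ],
)

```text
time_s: 17.9
position: [0.6984, 0.0197, 0.1035]
orientation: [0.201, 0.76, 0.598, 0.157]
ft_force: [-21.7, 4.7, -0.8]
finger_gap: 0.0004
```

```bash
python3 - <<'E'
from h import *
o=st();rep(o);print(w2c(o["position"]).round(4));snap("wrist","w11")
snap("top","t3");snap("scene","s7")
E
```

```text
t 17.9 p [0.6984 0.0197 0.1035] x [ 0.236  0.972 -0.002] z [ 0.479 -0.118 -0.87 ] gap 0.0004 F [-21.7   4.7  -0.8] j [ 0.6   0.39 -0.94  1.92  0.91  0.7  -1.1 ]
[0.0579 0.1718 0.1035]
```

View pics/w11.png

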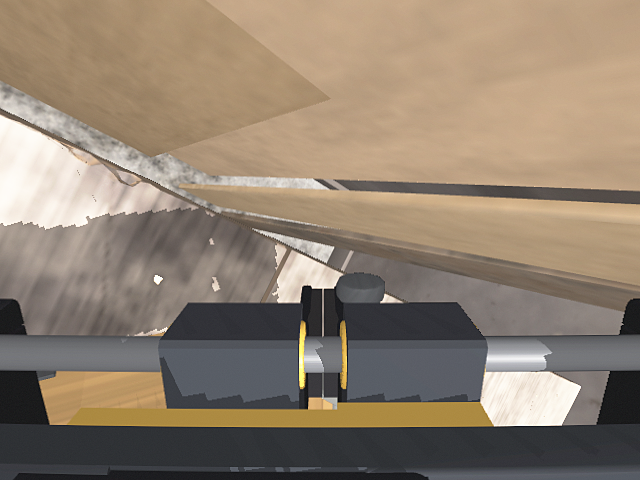

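View pics/s7.png

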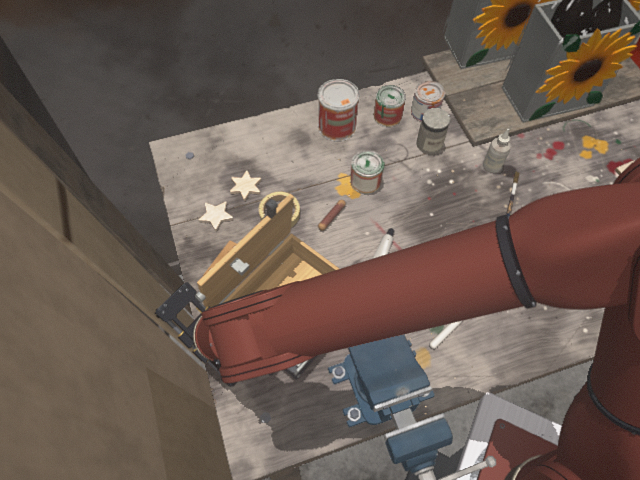

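Request:
apply_moves(
  plan=[
    {"wx":0,"wy":0,"wz":0,"dx":0,"dy":-0.87,"dz":-0.5,"grip":0},
    {"wx":0,"wy":0,"wz":0,"dx":0,"dy":-2.6,"dz":-1.5,"grip":0},
    {"wx":0,"wy":0,"wz":0,"dx":0,"dy":-3.5,"dz":-2,"grip":0},
    {"wx":0,"wy":0,"wz":0,"dx":0,"dy":-2,"dz":-4,"grip":0},
    {"wx":0,"wy":0,"wz":0,"dx":0,"dy":0,"dz":-4.5,"grip":0},
    {"wx":0,"wy":0,"wz":0,"dx":-3,"dy":0,"dz":-4,"grip":0},
    {"wx":0,"wy":0,"wz":0,"dx":-4.5,"dy":0,"dz":-1,"grip":0},
    {"wx":0,"wy":0,"wz":0,"dx":-4.5,"dy":0,"dz":0,"grip":0},
    {"wx":0,"wy":0,"wz":0,"dx":-4.5,"dy":0,"dz":0,"grip":0},
    {"wx":0,"wy":0,"wz":0,"dx":0,"dy":0,"dz":0,"grip":0},
  ],
)

```text
time_s: 19.05
position: [0.5173, -0.1063, 0.1858]
orientation: [0.205, 0.764, 0.593, 0.151]
ft_force: [0.8, 0.2, -0.1]
finger_gap: 0.0004
```

```bash
python3 - <<'E'
from h import *
o=st();rep(o);print(w2c(o["position"]).round(4))
snap("top","t4");snap("scene","s8")
for n in("scene","top"):
  print(n,[(w2c(d["centre"]).round(3),d["p"]) for d in spotter.tip_of("stay_knob",n)],[(w2c(d["centre"]).round(3),d["p"]) for d in spotter.tip_of("lid_tab",n)])
a=cv2.imread("pics/s8.png")[180:380,170:370];a=cv2.resize(a,(600,600),interpolation=cv2.INTER_CUBIC);cv2.imwrite("pics/m2.png",a)
E
```

```text
t 19.05 p [ 0.5173 -0.1063  0.1858] x [ 0.252  0.968 -0.012] z [ 0.474 -0.134 -0.87 ] gap 0.0004 F [ 0.8  0.2 -0.1] j [ 0.78 -0.25 -0.64  2.21 -0.12  0.62 -0.05]
[-0.0882  0.0065  0.1858]
scene [(array([0.063, 0.171, 0.124]), 0.67), (array([-0.105,  0.02 ,  0.061]), 0.56), (array([ 0.16 ,  0.002, -0.001]), 0.36)] [(array([ 0.064, -0.065,  0.273]), 0.71)]
top [(array([0.065, 0.175, 0.122]), 0.87)] [(array([ 0.062, -0.067,  0.267]), 0.66)]
```

View pics/m2.png

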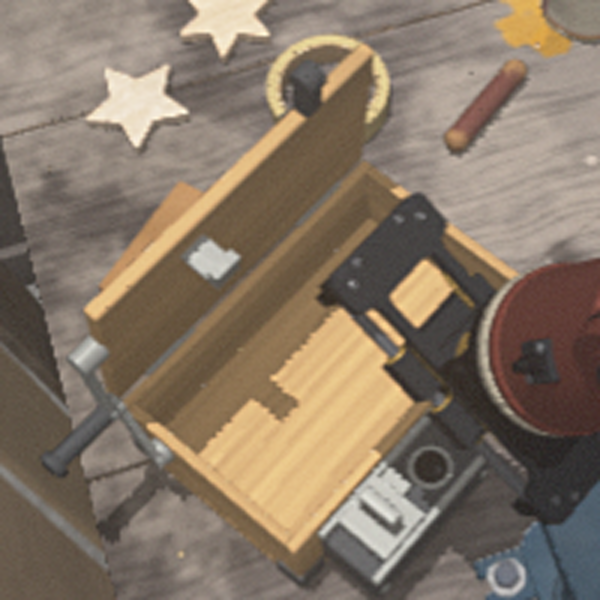

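View pics/t4.png

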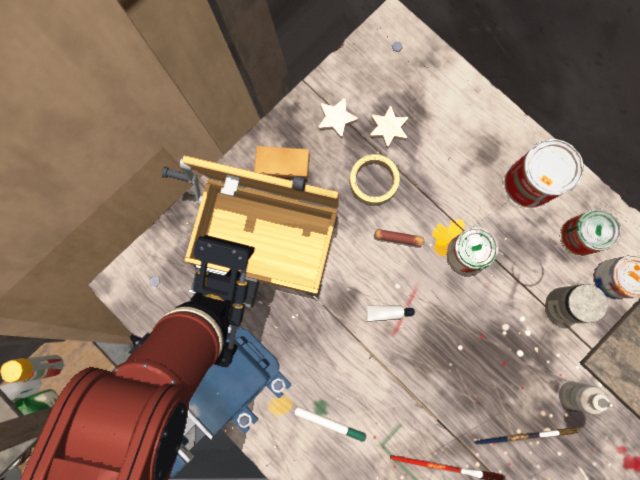

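Request:
apply_moves(
  plan=[
    {"wx":0.131,"wy":0,"wz":0,"dx":0,"dy":0,"dz":-2,"grip":0},
    {"wx":0.131,"wy":0,"wz":0,"dx":0,"dy":0,"dz":-2,"grip":0.5},
    {"wx":0.131,"wy":0,"wz":0,"dx":0,"dy":0,"dz":-1,"grip":0.5},
    {"wx":0.131,"wy":0,"wz":0,"dx":0,"dy":0,"dz":0,"grip":0.5},
    {"wx":0,"wy":0,"wz":0,"dx":0,"dy":0,"dz":0,"grip":0.5},
    {"wx":0,"wy":0,"wz":0,"dx":0,"dy":0,"dz":0,"grip":0.5},
  ],
)

```text
time_s: 19.95
position: [0.5002, -0.0938, 0.2295]
orientation: [-0.002, 0.788, 0.615, -0.007]
ft_force: [0.4, -0.2, -0.3]
finger_gap: 0.0324
```

```bash
python3 - <<'E'
from h import *
o=st();rep(o)
a=np.array([.6136,-.3543]);b=np.array([.596,-.4381]);m=(a+b)/2;y=np.arctan2(*(a-b)[::-1]);print(m,y)
print(delta([m[0],m[1],.14],y))
E
```

```text
t 19.95 p [ 0.5002 -0.0938  0.2295] x [ 0.243  0.97  -0.008] z [-0.013 -0.005 -1.   ] gap 0.0324 F [ 0.4 -0.2 -0.3] j [ 0.77  0.1  -0.72  1.75  0.08  1.33 -0.21]
[ 0.6048 -0.3962] 1.363781274387276
[array([-26.71,  17.59,   8.97]), array([-0.0119,  0.0083, -0.0383]), array([-27.44,  16.45,   8.95])]
```

Request:
apply_moves(
  plan=[
    {"wx":-0.012,"wy":0.008,"wz":-0.038,"dx":0,"dy":0,"dz":0,"grip":0.5},
    {"wx":0,"wy":0,"wz":0,"dx":-4.6,"dy":0,"dz":0,"grip":0.5},
    {"wx":0,"wy":0,"wz":0,"dx":-4.6,"dy":0,"dz":0,"grip":0.5},
    {"wx":0,"wy":0,"wz":0,"dx":-4.6,"dy":0,"dz":0,"grip":0.5},
    {"wx":0,"wy":0,"wz":0,"dx":-4.6,"dy":0,"dz":0,"grip":0.5},
    {"wx":0,"wy":0,"wz":0,"dx":-4.5,"dy":1.5,"dz":0,"grip":0.5},
    {"wx":0,"wy":0,"wz":0,"dx":-4.5,"dy":2,"dz":0,"grip":0.5},
    {"wx":0,"wy":0,"wz":0,"dx":0,"dy":4,"dz":2,"grip":0.5},
    {"wx":0,"wy":0,"wz":0,"dx":0,"dy":4,"dz":2,"grip":0.5},
    {"wx":0,"wy":0,"wz":0,"dx":0,"dy":4,"dz":2,"grip":0.5},
    {"wx":0,"wy":0,"wz":0,"dx":0,"dy":0.9,"dz":2,"grip":0.5},
    {"wx":0,"wy":0,"wz":0,"dx":0,"dy":0,"dz":0,"grip":0.5},
    {"wx":0,"wy":0,"wz":0,"dx":0,"dy":0,"dz":0,"grip":0.5},
  ],
)

```text
time_s: 21.25
position: [0.6024, -0.3967, 0.1528]
orientation: [0.002, 0.777, 0.63, -0.001]
ft_force: [-1.1, -0.1, -0.0]
finger_gap: 0.0434
```

```bash
python3 - <<'E'
from h import *
o=st();rep(o);snap("wrist","w12");print([(np.round(d["centre"],3),d["p"]) for d in spotter.tip_of("dowel_1_mid","wrist")],[(np.round(d["centre"],3),d["p"]) for d in spotter.tip_of("tube_1_mid","wrist")])
im=cv2.imread("pics/w12.png")
for p in([.6136,-.3543,.01],[.596,-.4381,.01]):
  q=proj("wrist",p,o);print(q);cv2.circle(im,(int(q[0]),int(q[1])),4,(0,255,0),-1)
cv2.imwrite("pics/w12b.png",im)
E
```

```text
t 21.25 p [ 0.6024 -0.3967  0.1528] x [ 0.207  0.978 -0.004] z [ 0.001 -0.004 -1.   ] gap 0.0434 F [-1.1 -0.1 -0. ] j [ 0.85  0.56 -0.5   1.33  0.27  1.31  0.14]
[(array([ 0.606, -0.397,  0.012]), 0.3)] [(array([ 0.458, -0.362,  0.004]), 0.9)]
(np.float64(324.38452672560084), np.float64(172.5691465710152))
(np.float64(324.46456148782875), np.float64(276.5737955351762))
```

View pics/w12b.png

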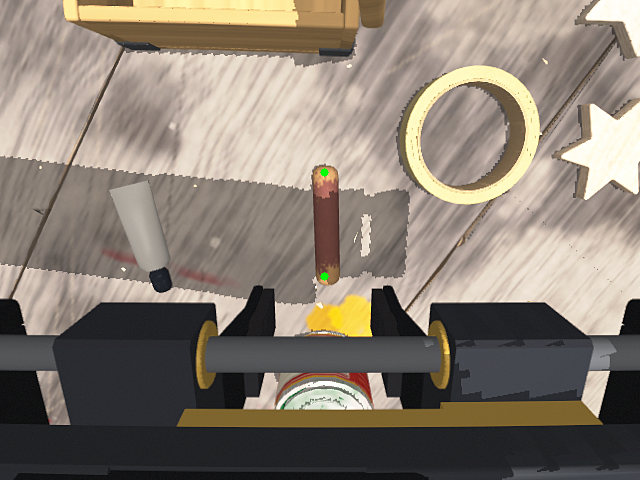

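Request:
apply_moves(
  plan=[
    {"wx":0,"wy":0,"wz":0,"dx":0.1,"dy":0.2,"dz":4,"grip":0.5},
    {"wx":0,"wy":0,"wz":0,"dx":0,"dy":0,"dz":4,"grip":0.5},
    {"wx":0,"wy":0,"wz":0,"dx":0,"dy":0,"dz":4,"grip":0.5},
    {"wx":0,"wy":0,"wz":0,"dx":0,"dy":0,"dz":2,"grip":0.5},
    {"wx":0,"wy":0,"wz":0,"dx":0,"dy":0,"dz":0.8,"grip":0.5},
    {"wx":0,"wy":0,"wz":0,"dx":0,"dy":0,"dz":0,"grip":0.5},
    {"wx":0,"wy":0,"wz":0,"dx":0,"dy":0,"dz":0,"grip":0},
    {"wx":0,"wy":0,"wz":0,"dx":0,"dy":0,"dz":0,"grip":0},
    {"wx":0,"wy":0,"wz":0,"dx":0,"dy":0,"dz":0,"grip":0},
    {"wx":0,"wy":0,"wz":0,"dx":0,"dy":0,"dz":0,"grip":0},
  ],
  grip_force=25,
)

```text
time_s: 22.4
position: [0.6057, -0.3973, 0.0044]
orientation: [0.002, 0.777, 0.629, -0.001]
ft_force: [-0.7, 0.5, 6.1]
finger_gap: 0.0194
```

```bash
python3 - <<'E'
from h import *
o=st();rep(o);snap("scene","s9");print(o["torque"])
E
```

```text
t 22.4 p [ 0.6057 -0.3973  0.0044] x [ 0.208  0.978 -0.003] z [ 0.001 -0.004 -1.   ] gap 0.0194 F [-0.7  0.5  6.1] j [ 0.83  0.7  -0.46  1.45  0.33  1.07  0.09]
[-0.06443021 -0.05651612  0.04784785]
```

View pics/s9.png

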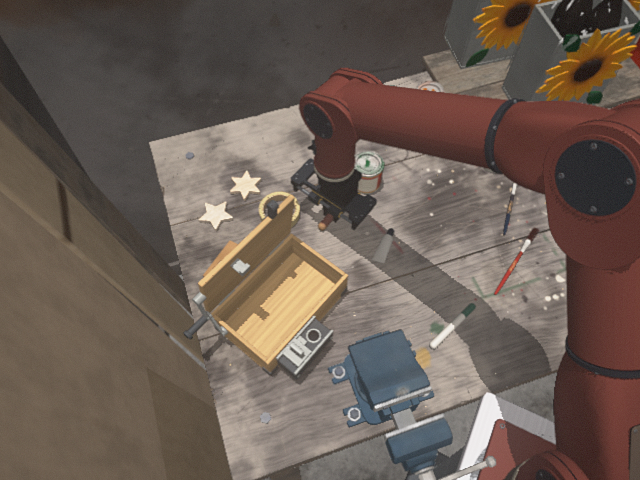

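Request:
apply_moves(
  plan=[
    {"wx":0,"wy":0,"wz":0,"dx":0,"dy":0,"dz":-3,"grip":0},
    {"wx":0,"wy":0,"wz":0,"dx":0,"dy":0,"dz":-4,"grip":0},
    {"wx":0,"wy":0,"wz":0,"dx":0,"dy":-1,"dz":-4,"grip":0},
    {"wx":0,"wy":0,"wz":0,"dx":0,"dy":-4,"dz":-3,"grip":0},
    {"wx":0,"wy":0,"wz":0,"dx":0,"dy":-4,"dz":-2,"grip":0},
    {"wx":0,"wy":0,"wz":0.14,"dx":0,"dy":0,"dz":0,"grip":0},
    {"wx":0,"wy":0,"wz":0.14,"dx":0,"dy":0,"dz":0,"grip":0},
    {"wx":0,"wy":0,"wz":0.14,"dx":0,"dy":0,"dz":0,"grip":0},
    {"wx":0,"wy":0,"wz":0.14,"dx":0,"dy":0,"dz":0,"grip":0},
    {"wx":0,"wy":0,"wz":0.14,"dx":0,"dy":0,"dz":0,"grip":0},
    {"wx":0,"wy":0,"wz":0.14,"dx":0,"dy":0,"dz":0,"grip":0},
    {"wx":0,"wy":0,"wz":0.14,"dx":0,"dy":0,"dz":0,"grip":0},
    {"wx":0,"wy":0,"wz":0.14,"dx":0,"dy":0,"dz":0,"grip":0},
    {"wx":0,"wy":0,"wz":0.14,"dx":0,"dy":0,"dz":0,"grip":0},
    {"wx":0,"wy":0,"wz":0.14,"dx":0,"dy":0,"dz":0,"grip":0},
    {"wx":0,"wy":0,"wz":0.14,"dx":0,"dy":0,"dz":0,"grip":0},
    {"wx":0,"wy":0,"wz":0.06,"dx":0,"dy":0,"dz":0,"grip":0},
    {"wx":0,"wy":0,"wz":0,"dx":0,"dy":0,"dz":0,"grip":0},
  ],
)

```text
time_s: 24.25
position: [0.5172, -0.3777, 0.1634]
orientation: [0.001, 0.993, -0.119, 0.0]
ft_force: [-0.2, -0.2, -1.0]
finger_gap: 0.0196
```

```bash
python3 - <<'E'
from h import *
o=st();rep(o);print(delta(c2w((-.005,-.055,.1)),case()[2]));snap("wrist","w13")
E
```

```text
t 24.25 p [ 0.5172 -0.3777  0.1634] x [ 0.972 -0.237  0.001] z [ 0.    -0.003 -1.   ] gap 0.0196 F [-0.2 -0.2 -1. ] j [ 0.77  0.36 -0.27  1.56  0.1   1.23 -1.32]
[array([  1.89, -20.24,   6.29]), array([ 0.0027, -0.0009,  0.0003]), array([  1.89, -20.22,   6.34])]
```

View pics/w13.png

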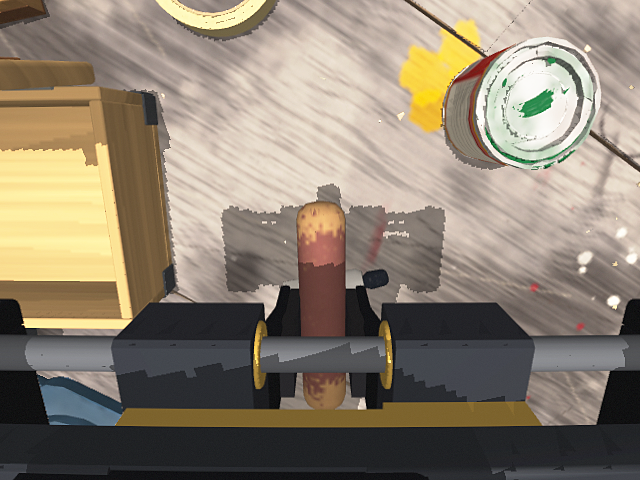

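Request:
apply_moves(
  plan=[
    {"wx":0,"wy":0,"wz":-0.15,"dx":0,"dy":0,"dz":0,"grip":0},
    {"wx":0,"wy":0,"wz":-0.15,"dx":0,"dy":0,"dz":0,"grip":0},
    {"wx":0,"wy":0,"wz":-0.15,"dx":0,"dy":0,"dz":0,"grip":0},
    {"wx":0,"wy":0,"wz":-0.15,"dx":0,"dy":0,"dz":0,"grip":0},
    {"wx":0,"wy":0,"wz":-0.15,"dx":0,"dy":0,"dz":0,"grip":0},
    {"wx":0,"wy":0,"wz":-0.15,"dx":0,"dy":0,"dz":0,"grip":0},
    {"wx":0,"wy":0,"wz":-0.15,"dx":0,"dy":0,"dz":0,"grip":0},
    {"wx":0,"wy":0,"wz":-0.15,"dx":0,"dy":0,"dz":0,"grip":0},
    {"wx":0,"wy":0,"wz":-0.15,"dx":0,"dy":0,"dz":0,"grip":0},
    {"wx":0,"wy":0,"wz":-0.15,"dx":0,"dy":0,"dz":0,"grip":0},
    {"wx":0,"wy":0,"wz":-0.15,"dx":0,"dy":0,"dz":0,"grip":0},
    {"wx":0,"wy":0,"wz":-0.15,"dx":0,"dy":0,"dz":0,"grip":0},
    {"wx":0,"wy":0,"wz":-0.15,"dx":0,"dy":0,"dz":0,"grip":0},
    {"wx":0,"wy":0,"wz":-0.15,"dx":0,"dy":0,"dz":0,"grip":0},
    {"wx":0,"wy":0,"wz":-0.15,"dx":0,"dy":0,"dz":0,"grip":0},
    {"wx":0,"wy":0,"wz":-0.15,"dx":0,"dy":0,"dz":0,"grip":0},
    {"wx":0,"wy":0,"wz":-0.15,"dx":0,"dy":0,"dz":0,"grip":0},
    {"wx":0,"wy":0,"wz":-0.15,"dx":0,"dy":0,"dz":0,"grip":0},
    {"wx":0,"wy":0,"wz":-0.15,"dx":0,"dy":0,"dz":0,"grip":0},
    {"wx":0,"wy":0,"wz":-0.15,"dx":0,"dy":0,"dz":0,"grip":0},
  ],
)

```text
time_s: 26.3
position: [0.5171, -0.378, 0.1634]
orientation: [0.0, 0.185, 0.983, -0.001]
ft_force: [-0.5, 0.2, -1.6]
finger_gap: 0.0194
```

```bash
python3 - <<'E'
from h import *
o=st();rep(o);print(delta(c2w((-.005,-.055,.1)),case()[2]+np.pi))
E
```

```text
t 26.3 p [ 0.5171 -0.378   0.1634] x [-0.932  0.363 -0.001] z [ 0.    -0.003 -1.   ] gap 0.0194 F [-0.5  0.2 -1.6] j [ 1.14  0.45 -0.77  1.54  0.33  1.28  1.53]
[array([ 0.8 , 20.34,  6.29]), array([-0.0026,  0.0012, -0.1324]), array([-1.9 , 20.25,  6.34])]
```

Request:
apply_moves(
  plan=[
    {"wx":0,"wy":0,"wz":-0.132,"dx":0,"dy":0,"dz":0,"grip":0},
    {"wx":0,"wy":0,"wz":0,"dx":-0.4,"dy":3.7,"dz":0,"grip":0},
    {"wx":0,"wy":0,"wz":0,"dx":-0.3,"dy":3.7,"dz":0,"grip":0},
    {"wx":0,"wy":0,"wz":0,"dx":-0.3,"dy":3.7,"dz":0,"grip":0},
    {"wx":0,"wy":0,"wz":0,"dx":-0.3,"dy":3.7,"dz":0,"grip":0},
    {"wx":0,"wy":0,"wz":0,"dx":-0.3,"dy":3.7,"dz":0,"grip":0},
    {"wx":0,"wy":0,"wz":0,"dx":-0.3,"dy":1.75,"dz":0,"grip":0},
    {"wx":0,"wy":0,"wz":0,"dx":0,"dy":0,"dz":0,"grip":0},
    {"wx":0,"wy":0,"wz":0,"dx":0,"dy":0,"dz":0,"grip":0},
  ],
)

```text
time_s: 27.2
position: [0.5852, -0.1866, 0.1628]
orientation: [0.0, 0.123, 0.992, -0.002]
ft_force: [1.0, -0.0, -0.6]
finger_gap: 0.0194
```

```bash
python3 - <<'E'
from h import *
o=st();rep(o);print(w2c(o["position"]),delta(c2w((-.005,-.055,.025)),case()[2]+np.pi));snap("top","t5");snap("scene","s10")
a=cv2.imread("pics/t5.png");b=cv2.imread("pics/s10.png");cv2.imwrite("pics/m3.png",np.hstack([a[120:420,100:500],b[130:430,170:570]]))
E
```

```text
t 27.2 p [ 0.5852 -0.1866  0.1628] x [-0.97   0.244 -0.001] z [ 0.    -0.003 -1.   ] gap 0.0194 F [ 1.  -0.  -0.6] j [ 0.9   0.43 -0.86  1.6   0.34  1.27  1.31]
[-0.00313948 -0.05545019  0.16284313] [array([ 0.2 ,  0.09, 13.78]), array([-0.0031,  0.001 , -0.007 ]), array([ 0.19,  0.05, 13.78])]
```

View pics/m3.png

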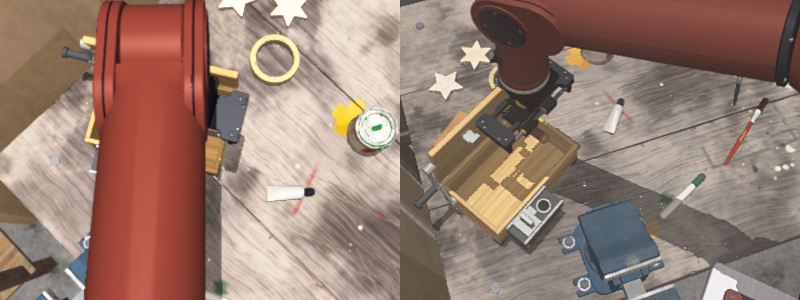

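Request:
apply_moves(
  plan=[
    {"wx":0,"wy":0,"wz":0,"dx":1.1,"dy":0,"dz":1,"grip":0},
    {"wx":0,"wy":0,"wz":0,"dx":0,"dy":0,"dz":4,"grip":0},
    {"wx":0,"wy":0,"wz":0,"dx":0,"dy":0,"dz":4,"grip":0},
    {"wx":0,"wy":0,"wz":0,"dx":0,"dy":0,"dz":2,"grip":0},
    {"wx":0,"wy":0,"wz":0,"dx":0,"dy":0,"dz":0,"grip":0},
  ],
)

```text
time_s: 27.8
position: [0.572, -0.185, 0.0496]
orientation: [-0.002, 0.124, 0.992, -0.001]
ft_force: [0.1, -0.7, -0.9]
finger_gap: 0.0191
```

```bash
python3 - <<'E'
from h import *
o=st();rep(o);print(w2c(o["position"]));snap("scene","s11");b=cv2.imread("pics/s11.png");cv2.imwrite("pics/m4.png",cv2.resize(b[130:380,170:420],(600,600)))
E
```

```text
t 27.8 p [ 0.572  -0.185   0.0496] x [-0.969  0.247  0.004] z [-0.005 -0.001 -1.   ] gap 0.0191 F [ 0.1 -0.7 -0.9] j [ 0.87  0.52 -0.81  1.74  0.42  1.07  1.25]
[-0.01638457 -0.0570651   0.04963756]
```

View pics/m4.png

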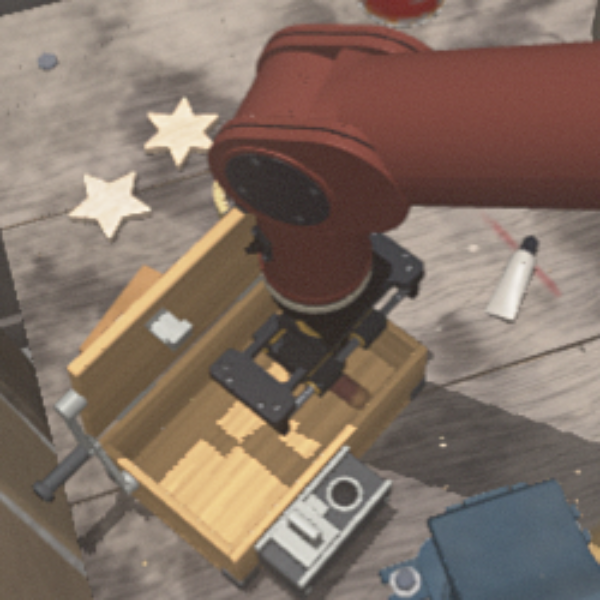

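Request:
apply_moves(
  plan=[
    {"wx":0,"wy":0,"wz":0,"dx":0,"dy":0,"dz":1,"grip":0},
    {"wx":0,"wy":0,"wz":0,"dx":0,"dy":0,"dz":0.6,"grip":0},
    {"wx":0,"wy":0,"wz":0,"dx":0,"dy":0,"dz":0.6,"grip":0},
    {"wx":0,"wy":0,"wz":0,"dx":0,"dy":0,"dz":0,"grip":0},
  ],
)

```text
time_s: 28.25
position: [0.5743, -0.184, 0.0303]
orientation: [-0.0, 0.124, 0.992, -0.001]
ft_force: [-0.8, -0.4, -0.7]
finger_gap: 0.0197
```

```bash
python3 - <<'E'
from h import *
o=st();rep(o);print(w2c(o["position"]))
E
```

```text
t 28.25 p [ 0.5743 -0.184   0.0303] x [-0.969  0.245 -0.   ] z [-0.    -0.003 -1.   ] gap 0.0197 F [-0.8 -0.4 -0.7] j [ 0.86  0.54 -0.79  1.75  0.44  1.04  1.23]
[-0.01434561 -0.05546579  0.03030978]
```

Release gently and rise.

Request:
apply_moves(
  plan=[
    {"wx":0,"wy":0,"wz":0,"dx":0,"dy":0,"dz":0.6,"grip":0},
    {"wx":0,"wy":0,"wz":0,"dx":0,"dy":0,"dz":0.3,"grip":0},
    {"wx":0,"wy":0,"wz":0,"dx":0,"dy":0,"dz":0,"grip":0.4},
    {"wx":0,"wy":0,"wz":0,"dx":0,"dy":0,"dz":0,"grip":0.4},
    {"wx":0,"wy":0,"wz":0,"dx":0,"dy":0,"dz":0,"grip":0.4},
    {"wx":0,"wy":0,"wz":0,"dx":0,"dy":0,"dz":-3,"grip":0.4},
    {"wx":0,"wy":0,"wz":0,"dx":0,"dy":0,"dz":-4,"grip":0.4},
    {"wx":0,"wy":0,"wz":0,"dx":0,"dy":0,"dz":-4,"grip":0.4},
    {"wx":0,"wy":0,"wz":0,"dx":0,"dy":0,"dz":-3,"grip":0.5},
    {"wx":0,"wy":0,"wz":0,"dx":4,"dy":0,"dz":0,"grip":0.5},
    {"wx":0,"wy":0,"wz":0,"dx":2,"dy":-4,"dz":0,"grip":0.5},
    {"wx":0,"wy":0,"wz":0,"dx":2,"dy":-4.5,"dz":0,"grip":0.5},
    {"wx":0,"wy":0,"wz":0,"dx":0,"dy":-4.5,"dz":0,"grip":0.5},
    {"wx":0,"wy":0,"wz":0,"dx":0,"dy":-4.5,"dz":0,"grip":0.5},
    {"wx":0,"wy":0,"wz":0,"dx":0,"dy":0,"dz":0,"grip":0.5},
  ],
)

```text
time_s: 29.75
position: [0.4508, -0.3409, 0.162]
orientation: [-0.0, 0.128, 0.992, -0.003]
ft_force: [0.2, 0.4, -0.3]
finger_gap: 0.0435
```

```bash
python3 - <<'E'
from h import *
eyes.capture("wrist");o=st();rep(o);snap("wrist","w14");snap("top","t6");snap("scene","s12")
print([(w2c(d["centre"]).round(3),d["p"]) for d in spotter.tip_of("dowel_1_mid","scene")])
for n in("top","scene","wrist"):print([(np.round(d["centre"],3),d["p"]) for d in spotter.tip_of("tube_1_mid",n)])
b=cv2.imread("pics/s12.png");cv2.imwrite("pics/m5.png",cv2.resize(b[130:380,170:420],(600,600)))
E
```

```text
t 29.8 p [ 0.4524 -0.337   0.162 ] x [-0.968  0.251 -0.001] z [-0.    -0.003 -1.   ] gap 0.0433 F [ 0.9  1.3 -0.8] j [ 1.25  0.3  -0.82  1.73  0.23  1.22  1.69]
[]
[]
[(array([ 0.458, -0.366,  0.011]), 0.54), (array([ 0.726, -0.351, -0.003]), 0.5)]
[(array([ 0.458, -0.362,  0.005]), 0.8)]
```

View pics/m5.png

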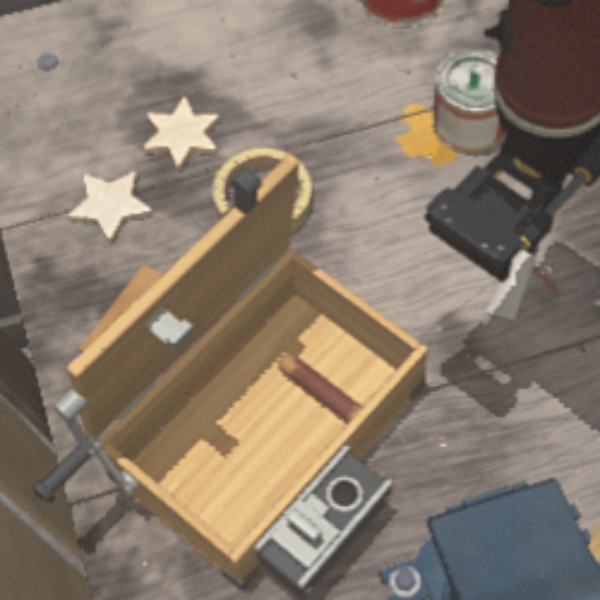

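View pics/w14.png

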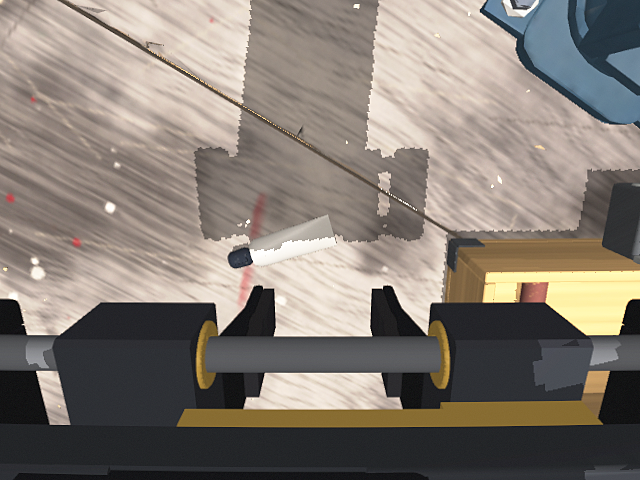

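```bash
python3 - <<'E'
from h import *
o=st();rep(o);im=snap("wrist","w15")
g=cv2.imread("pics/w15.png")[190:300,190:400];cv2.imwrite("pics/w15z.png",cv2.resize(g,(800,419),interpolation=cv2.INTER_CUBIC))
E
```

```text
t 30.15 p [ 0.4547 -0.3325  0.1623] x [-0.97   0.243 -0.001] z [ 0.    -0.003 -1.   ] gap 0.0432 F [-1.   0.3  0.2] j [ 1.25  0.3  -0.82  1.73  0.23  1.22  1.69]
```

View pics/w15z.png

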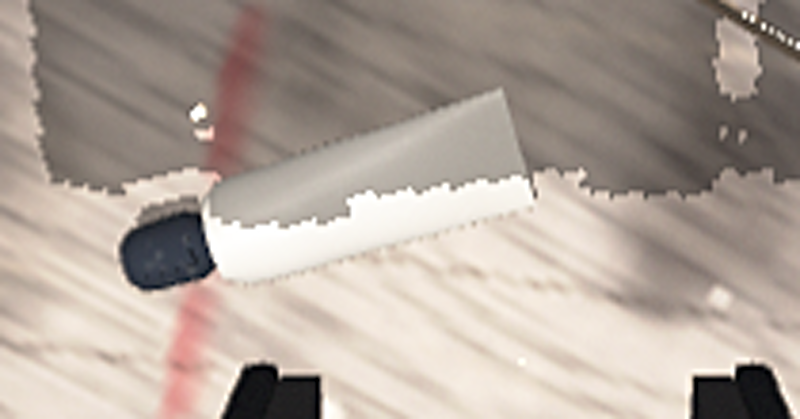

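```bash
python3 - <<'E'
from h import *
o=st();f=lambda u,v:unproj("wrist",190+u/3.81,190+v/3.81,.01,o)
cap=f(125,260);fl=f(518,147);d=(fl-cap)[:2];L=np.linalg.norm(d);y=np.arctan2(d[1],d[0]);m=cap+(fl-cap)*56/91
print(cap,fl,L,y,m,"wid",np.linalg.norm(f(505,90)-f(533,205)))
print(delta([m[0],m[1],.06],y))
E
```

```text
[ 0.4614593 -0.4225341  0.01     ] [ 0.45764338 -0.33159618  0.01      ] 0.09101795157247776 1.6127335187839027 [ 0.45911104 -0.3665723   0.01      ] wid 0.02643670515861022
[array([-1.25, -3.15, 10.24]), array([-0.0017,  0.0027,  1.2825]), array([-3.4 ,  0.31, 10.23])]
```

Request:
apply_moves(
  plan=[
    {"wx":0,"wy":0,"wz":0.1425,"dx":0,"dy":0,"dz":0,"grip":0.6},
    {"wx":0,"wy":0,"wz":0.1425,"dx":0,"dy":0,"dz":0,"grip":0.6},
    {"wx":0,"wy":0,"wz":0.1425,"dx":0,"dy":0,"dz":0,"grip":0.6},
    {"wx":0,"wy":0,"wz":0.1425,"dx":0,"dy":0,"dz":0,"grip":0.6},
    {"wx":0,"wy":0,"wz":0.1425,"dx":0,"dy":0,"dz":0,"grip":0.6},
    {"wx":0,"wy":0,"wz":0.1425,"dx":0,"dy":0,"dz":0,"grip":0.6},
    {"wx":0,"wy":0,"wz":0.1425,"dx":0,"dy":0,"dz":0,"grip":0.6},
    {"wx":0,"wy":0,"wz":0.1425,"dx":0,"dy":0,"dz":0,"grip":0.6},
    {"wx":0,"wy":0,"wz":0.1425,"dx":0,"dy":0,"dz":0,"grip":0.6},
    {"wx":0,"wy":0,"wz":0,"dx":-3.4,"dy":0.3,"dz":2,"grip":0.6},
    {"wx":0,"wy":0,"wz":0,"dx":0,"dy":0,"dz":3,"grip":0.6},
    {"wx":0,"wy":0,"wz":0,"dx":0,"dy":0,"dz":2,"grip":0.6},
    {"wx":0,"wy":0,"wz":0,"dx":0,"dy":0,"dz":0,"grip":0.6},
    {"wx":0,"wy":0,"wz":0,"dx":0,"dy":0,"dz":0,"grip":0.6},
  ],
)

```text
time_s: 31.6
position: [0.4589, -0.3672, 0.0928]
orientation: [0.001, 0.692, 0.722, -0.001]
ft_force: [0.3, 0.2, 0.5]
finger_gap: 0.0521
```

```bash
python3 - <<'E'
from h import *
o=st();rep(o);print(delta([.4591,-.3666,.004],1.613));snap("wrist","w16");print([(np.round(d["centre"],3),d["p"]) for d in spotter.tip_of("tube_1_mid","wrist")])
im=cv2.imread("pics/w16.png")
for p in([.4615,-.4225,.01],[.4576,-.3316,.01],[.4591,-.3666,.01]):
  q=proj("wrist",p,o);cv2.circle(im,(int(q[0]),int(q[1])),3,(0,255,0),-1)
cv2.imwrite("pics/w16b.png",im)
E
```

```text
t 31.6 p [ 0.4589 -0.3672  0.0928] x [-0.041  0.999 -0.003] z [ 0.    -0.003 -1.   ] gap 0.0521 F [0.3 0.2 0.5] j [ 1.09  0.37 -0.6   1.75  0.24  1.09  0.46]
[array([0.08, 0.02, 8.88]), array([ 0.0003,  0.0025, -0.001 ]), array([0.06, 0.02, 8.88])]
[(array([ 0.458, -0.363,  0.006]), 0.6)]
```

View pics/w16b.png

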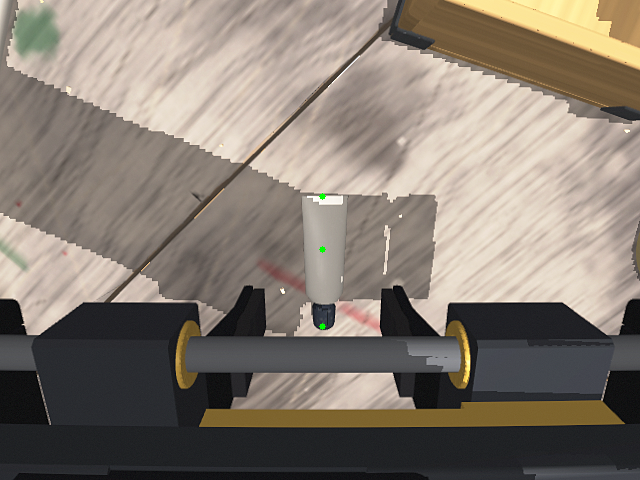

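Aligned; descend and grip.

Request:
apply_moves(
  plan=[
    {"wx":0,"wy":0,"wz":0,"dx":0,"dy":0,"dz":4,"grip":0.6},
    {"wx":0,"wy":0,"wz":0,"dx":0,"dy":0,"dz":3,"grip":0.6},
    {"wx":0,"wy":0,"wz":0,"dx":0,"dy":0,"dz":1.4,"grip":0.6},
    {"wx":0,"wy":0,"wz":0,"dx":0,"dy":0,"dz":0.3,"grip":0.6},
    {"wx":0,"wy":0,"wz":0,"dx":0,"dy":0,"dz":0,"grip":0},
    {"wx":0,"wy":0,"wz":0,"dx":0,"dy":0,"dz":0,"grip":0},
    {"wx":0,"wy":0,"wz":0,"dx":0,"dy":0,"dz":0,"grip":0},
    {"wx":0,"wy":0,"wz":0,"dx":0,"dy":0,"dz":0,"grip":0},
    {"wx":0,"wy":0,"wz":0,"dx":0,"dy":0,"dz":0,"grip":0},
    {"wx":0,"wy":0,"wz":0,"dx":0,"dy":0,"dz":-3,"grip":0},
    {"wx":0,"wy":0,"wz":0,"dx":0,"dy":0,"dz":-4,"grip":0},
    {"wx":0,"wy":0,"wz":0,"dx":0,"dy":0,"dz":-4,"grip":0},
    {"wx":0,"wy":0,"wz":0,"dx":0,"dy":0,"dz":-4.5,"grip":0},
    {"wx":0,"wy":0,"wz":0,"dx":0,"dy":0,"dz":0,"grip":0},
  ],
  grip_force=25,
)

```text
time_s: 33.1
position: [0.4615, -0.369, 0.167]
orientation: [0.006, 0.693, 0.721, -0.001]
ft_force: [0.5, -0.3, -0.5]
finger_gap: 0.0251
```

```bash
python3 - <<'E'
from h import *
o=st();rep(o);snap("wrist","w17");print(delta(c2w((-.014,.045,.1)),case()[2]+np.pi))
E
```

```text
t 33.1 p [ 0.4615 -0.369   0.167 ] x [-0.04   0.999 -0.01 ] z [ 0.008 -0.009 -1.   ] gap 0.0251 F [ 0.5 -0.3 -0.5] j [ 1.11  0.3  -0.62  1.67  0.19  1.22  0.49]
[array([27.67, 14.93,  6.24]), array([-9.0000e-04,  9.0000e-03, -1.2914e+00]), array([-6.76, 30.67,  6.37])]
```

View pics/w17.png

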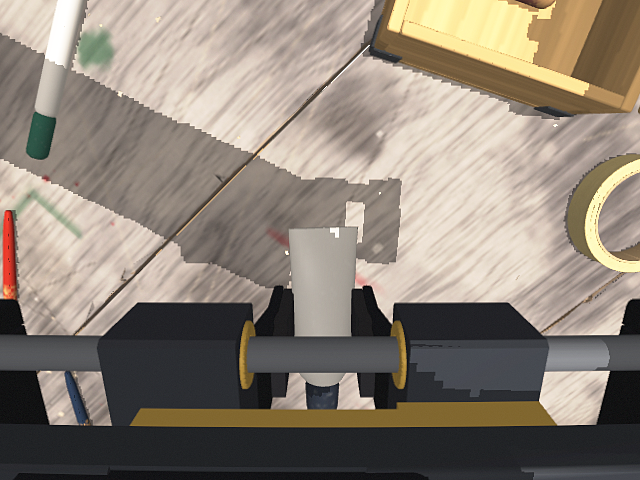

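Request:
apply_moves(
  plan=[
    {"wx":0,"wy":0,"wz":-0.1435,"dx":0,"dy":0,"dz":0,"grip":0},
    {"wx":0,"wy":0,"wz":-0.1435,"dx":0,"dy":0,"dz":0,"grip":0},
    {"wx":0,"wy":0,"wz":-0.1435,"dx":0,"dy":0,"dz":0,"grip":0},
    {"wx":0,"wy":0,"wz":-0.1435,"dx":0,"dy":0,"dz":0,"grip":0},
    {"wx":0,"wy":0,"wz":-0.1435,"dx":0,"dy":0,"dz":0,"grip":0},
    {"wx":0,"wy":0,"wz":-0.1435,"dx":0,"dy":0,"dz":0,"grip":0},
    {"wx":0,"wy":0,"wz":-0.1435,"dx":0,"dy":0,"dz":0,"grip":0},
    {"wx":0,"wy":0,"wz":-0.1435,"dx":0,"dy":0,"dz":0,"grip":0},
    {"wx":0,"wy":0,"wz":-0.1435,"dx":0,"dy":0,"dz":0,"grip":0},
    {"wx":0,"wy":0,"wz":0,"dx":0,"dy":3.4,"dz":0,"grip":0},
    {"wx":0,"wy":0,"wz":0,"dx":-0.8,"dy":3.4,"dz":0,"grip":0},
    {"wx":0,"wy":0,"wz":0,"dx":-0.8,"dy":3.4,"dz":0,"grip":0},
    {"wx":0,"wy":0,"wz":0,"dx":-0.8,"dy":3.4,"dz":0,"grip":0},
    {"wx":0,"wy":0,"wz":0,"dx":-0.8,"dy":3.4,"dz":0,"grip":0},
    {"wx":0,"wy":0,"wz":0,"dx":-0.8,"dy":3.4,"dz":0,"grip":0},
    {"wx":0,"wy":0,"wz":0,"dx":-0.8,"dy":3.4,"dz":0,"grip":0},
    {"wx":0,"wy":0,"wz":0,"dx":-0.8,"dy":3.4,"dz":0,"grip":0},
    {"wx":0,"wy":0,"wz":0,"dx":-0.8,"dy":3.4,"dz":0,"grip":0},
    {"wx":0,"wy":0,"wz":0,"dx":0,"dy":0,"dz":0,"grip":0},
    {"wx":0,"wy":0,"wz":0,"dx":0,"dy":0,"dz":0,"grip":0},
  ],
)

```text
time_s: 35.15
position: [0.5926, -0.0843, 0.1583]
orientation: [-0.001, 0.118, 0.993, -0.001]
ft_force: [0.3, -0.2, -0.5]
finger_gap: 0.0252
```

```bash
python3 - <<'E'
from h import *
o=st();rep(o);print(w2c(o["position"]),delta(c2w((-.014,.045,.03)),case()[2]+np.pi));snap("scene","s13");b=cv2.imread("pics/s13.png");cv2.imwrite("pics/m6.png",cv2.resize(b[130:430,120:420],(600,600)))
E
```

```text
t 35.15 p [ 0.5926 -0.0843  0.1583] x [-0.972  0.234  0.001] z [-0.001 -0.002 -1.   ] gap 0.0252 F [ 0.3 -0.2 -0.5] j [ 0.79  0.42 -0.91  1.64  0.34  1.26  1.14]
[-0.02017874  0.04569574  0.1583383 ] [array([-0.63, -0.04, 12.83]), array([-0.0025, -0.0008,  0.0025]), array([-0.62, -0.07, 12.83])]
```

View pics/m6.png

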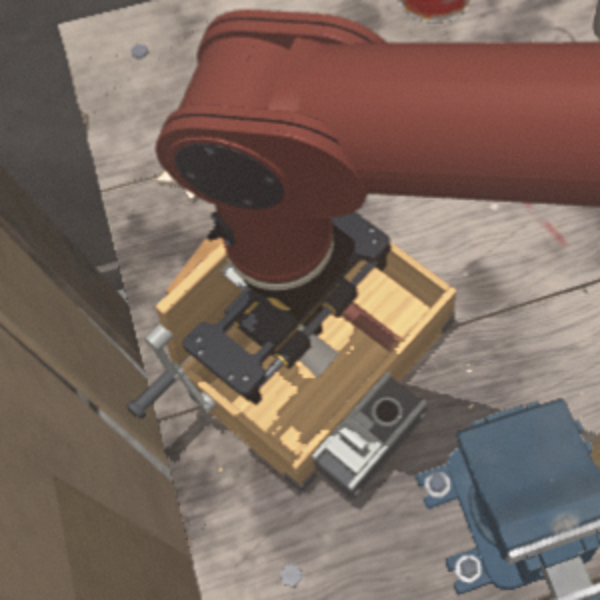

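Request:
apply_moves(
  plan=[
    {"wx":0,"wy":0,"wz":0,"dx":-0.3,"dy":0,"dz":3,"grip":0},
    {"wx":0,"wy":0,"wz":0,"dx":0,"dy":0,"dz":4,"grip":0},
    {"wx":0,"wy":0,"wz":0,"dx":0,"dy":0,"dz":3,"grip":0},
    {"wx":0,"wy":0,"wz":0,"dx":0,"dy":0,"dz":1,"grip":0},
    {"wx":0,"wy":0,"wz":0,"dx":0,"dy":0,"dz":0,"grip":0},
  ],
)

```text
time_s: 35.7
position: [0.5948, -0.0875, 0.0482]
orientation: [-0.001, 0.12, 0.993, -0.001]
ft_force: [-0.2, -0.9, -0.0]
finger_gap: 0.025
```

```bash
python3 - <<'E'
from h import *
o=st();rep(o);print(w2c(o["position"]))
E
```

```text
t 35.7 p [ 0.5948 -0.0875  0.0482] x [-0.971  0.238  0.002] z [-0.003 -0.002 -1.   ] gap 0.025 F [-0.2 -0.9 -0. ] j [ 0.74  0.53 -0.85  1.74  0.45  1.08  1.07]
[-0.01736514  0.04311225  0.04824655]
```

Request:
apply_moves(
  plan=[
    {"wx":0,"wy":0,"wz":0,"dx":0,"dy":0,"dz":1.5,"grip":0},
    {"wx":0,"wy":0,"wz":0,"dx":0,"dy":0,"dz":0.8,"grip":0},
    {"wx":0,"wy":0,"wz":0,"dx":0,"dy":0,"dz":0.4,"grip":0},
    {"wx":0,"wy":0,"wz":0,"dx":0,"dy":0,"dz":0,"grip":0},
    {"wx":0,"wy":0,"wz":0,"dx":0,"dy":0,"dz":0,"grip":0.45},
    {"wx":0,"wy":0,"wz":0,"dx":0,"dy":0,"dz":0,"grip":0.45},
    {"wx":0,"wy":0,"wz":0,"dx":0,"dy":0,"dz":0,"grip":0.45},
    {"wx":0,"wy":0,"wz":0,"dx":0,"dy":0,"dz":-2,"grip":0.45},
    {"wx":0,"wy":0,"wz":0,"dx":0,"dy":0,"dz":-4,"grip":0.45},
    {"wx":0,"wy":0,"wz":0,"dx":0,"dy":0,"dz":-4,"grip":0.45},
    {"wx":0,"wy":0,"wz":0,"dx":0,"dy":0,"dz":-4.5,"grip":0.45},
    {"wx":0,"wy":0,"wz":0,"dx":4,"dy":0,"dz":-2,"grip":0.45},
    {"wx":0,"wy":0,"wz":0,"dx":4,"dy":-4,"dz":0,"grip":0.45},
    {"wx":0,"wy":0,"wz":0,"dx":2,"dy":-4.5,"dz":0,"grip":0.45},
    {"wx":0,"wy":0,"wz":0,"dx":0,"dy":-4.5,"dz":0,"grip":0.45},
    {"wx":0,"wy":0,"wz":0,"dx":0,"dy":-4.5,"dz":0,"grip":0.45},
    {"wx":0,"wy":0,"wz":0,"dx":0,"dy":-4.5,"dz":0,"grip":0.45},
    {"wx":0,"wy":0,"wz":0,"dx":0,"dy":-4.5,"dz":0,"grip":0.45},
    {"wx":0,"wy":0,"wz":0,"dx":0,"dy":-4.5,"dz":0,"grip":0.45},
    {"wx":0,"wy":0,"wz":0,"dx":0,"dy":0,"dz":0,"grip":0.45},
  ],
)

```text
time_s: 37.7
position: [0.4277, -0.3669, 0.1878]
orientation: [-0.0, 0.124, 0.992, -0.002]
ft_force: [0.4, 0.4, -0.6]
finger_gap: 0.039
```

```bash
python3 - <<'E'
from h import *
for _ in range(4):eyes.capture("wrist")
o=st();rep(o);snap("top","t7");snap("scene","s14")
for l in("dowel_1_mid","tube_1_mid","stay_knob","lid_tab","catch_grip","sand_block","masking_tape","tin_green"):
  for n in("top","scene"):print(l,n,[(np.round(d["centre"],3).tolist(),w2c(d["centre"]).round(3).tolist(),round(d["p"],2)) for d in spotter.tip_of(l,n)])
b=cv2.imread("pics/s14.png");cv2.imwrite("pics/m7.png",cv2.resize(b[130:380,170:420],(600,600)))
E
```

```text
t 37.9 p [ 0.4317 -0.3588  0.1884] x [-0.972  0.235 -0.001] z [ 0.001 -0.003 -1.   ] gap 0.0392 F [-0.1  1.1 -0. ] j [ 1.31  0.27 -0.81  1.7   0.2   1.26  1.79]
dowel_1_mid top []
dowel_1_mid scene [([0.722, -0.349, -0.0], [0.169, -0.181, -0.0], 0.28)]
tube_1_mid top [([0.595, -0.088, 0.019], [-0.017, 0.043, 0.019], 0.74)]
tube_1_mid scene [([0.59, -0.085, 0.019], [-0.022, 0.045, 0.019], 0.77), ([0.579, -0.53, -0.003], [0.072, -0.39, -0.003], 0.74)]
stay_knob top [([0.708, 0.022, 0.123], [0.067, 0.176, 0.123], 0.65)]
stay_knob scene [([0.701, 0.017, 0.123], [0.061, 0.17, 0.123], 0.84)]
lid_tab top [([0.648, -0.213, 0.266], [0.064, -0.066, 0.266], 0.7), ([0.678, -0.151, 0.078], [0.078, 0.001, 0.078], 0.49)]
lid_tab scene [([0.647, -0.211, 0.274], [0.063, -0.065, 0.274], 0.78)]
catch_grip top []
catch_grip scene [([0.51, -0.037, 0.09], [-0.112, 0.072, 0.09], 0.75)]
sand_block top [([0.753, -0.165, 0.003], [0.155, 0.005, 0.003], 0.79), ([0.645, -0.212, 0.267], [0.061, -0.066, 0.267], 0.45)]
sand_block scene [([0.756, -0.167, 0.001], [0.158, 0.004, 0.001], 0.62)]
masking_tape top [([0.723, -0.35, -0.001], [0.17, -0.182, -0.001], 0.79)]
masking_tape scene [([0.724, -0.348, -0.001], [0.17, -0.18, -0.001], 0.73)]
tin_green top [([0.582, -0.53, -0.001], [0.075, -0.39, -0.001], 0.76)]
tin_green scene [([0.578, -0.53, -0.002], [0.072, -0.391, -0.002], 0.91)]
```

View pics/m7.png

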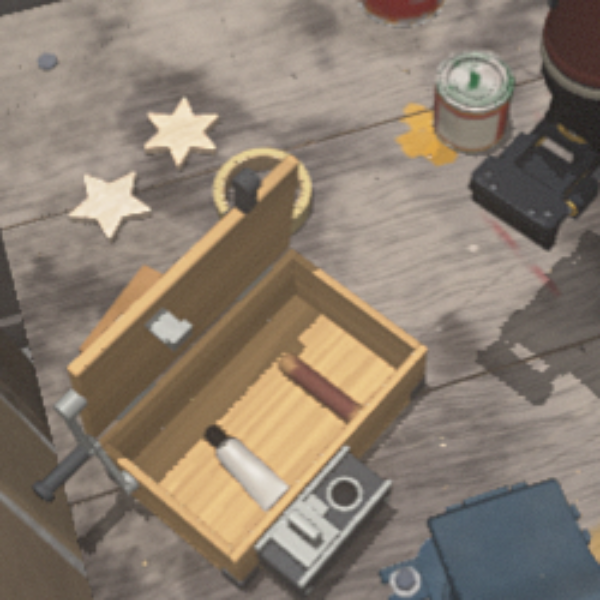

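View pics/t7.png

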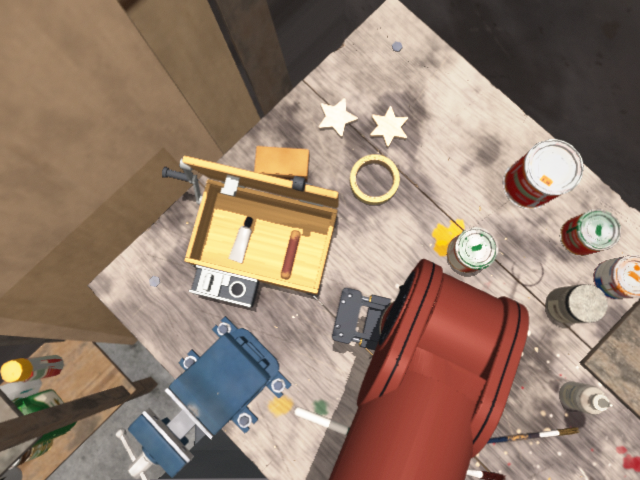

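```bash
python3 - <<'E'
from h import *
o=st();print(o["time_s"],np.abs(o["joint_velocities"]).max());print(ticket.close_job())
E
```

```text
38.8 0.001978435482195797
the job is handed in; nothing more can be done
None
```

The job is handed in at 38.8 s. The catch is aside, the button is in, the lid is up on a locked stay, and the one dowel and one paint tube on the bench lie flat in the case. I saw no other dowel or tube in any picture.

What I did and what each last check showed:
- **Catch:** I slid it about 50 mm. The last detection puts the fin at y = 72 mm in the case frame, against about 20 mm at the start.
- **Button:** It was pressed until it bottomed out, with the fingertip at 64 mm, the height for a button right in. The wrist force peaked at about 46 N there.
- **Lid and stay:** The pin moved back about 28 mm against the 22 mm expected, then stopped at about 22 N. From the tab position the lid is at about 1.44 rad, which fits the stay at its stop. These are worked out from camera positions; I could not read the joints directly.
- **Packing:** The tube's middle is at about (-19, 44) mm in the case frame, 19 mm above the bench. The dowel shows flat inside in both the scene and top pictures, but the detector found no dowel in either last picture, so its position is by eye only.
- **Things to leave alone:** The sanding block, tape roll and tin are within 7 mm of where they were first measured, close to the detector's accuracy.

The wrist camera put the case 4 to 6 mm further back than the fixed cameras did. I moved my estimate back by 4 mm and the later grasps fitted.

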